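Gang-check jade bars in the clamp nest

ROBOT

A 6-joint arm with a two-finger parallel gripper is mounted at the origin on the work surface. World frame = base frame: x ahead of the robot, y to its left, z up, the work surface at z = 0. Lengths are in m, angles in rad, forces in N, time in s.
With the tool pointing down it reaches from about 0.35 to 0.975 m from the base axis. Payload 4.9 kg.
Tool frame: the origin (TCP) lies at the very end of the fingers, on their centre line; the grasp point (between the pads) lies 19 mm behind it; z points along the fingers, y is the line along which they close (so a half turn about z gives the same grasp; the last joint's range is limited). The gripper opens to 85 mm and grips with 20 to 120 N. Pads are 22 mm wide; open, the fingers measure 114 mm over their backs; the gripper's body (76 mm by 85 mm) begins 54 mm behind the grasp point. The pads swing forward as they close: fully open they stand 13 mm farther back than shut.
Start: joints at [-1.42, 0.053, 1.613, -0, 1.476, -0.119], TCP at [0.167, -0.602, 0.199] pointing down, gripper open.
Joint ranges: [-3.01, 3.01], [-1.01, 2.22], [0.06, 2.58], [-1.02, 4.17], [0.09, 2.62], [-3.14, 3.14]. Speed limits (rad/s): [2.57, 2.57, 3.14, 3.14, 3.14, 3.14].

INTERFACE

Orientations are given as a rotation vector (axis times angle).
In Python, from bench import r gives the robot as it stands. The module is installed in compiled form; this text tells all that it offers.
- The arm moves only by the shell command python3 -m inch 'ROWS' [FORCE]. ROWS is JSON, a list of rows, each a list of 7 numbers: the shift along the tool's x, y, z in m, then the turn, a rotation vector about the tool's x, y, z in degrees, then the opening, from 0 (shut) to 1 (fully open). In form: [[dx, dy, dz, ax, ay, az, fingers], ...]. A call has 1 to 12 rows; each row shifts and turns the commanded pose from where the row before left it, along the tool's axes as they then stand; what a row does not reach is not made up. A row lasts 1/12 s, in which the tool goes at most 41.7 mm and 7.16 degrees, less where a joint would pass 70% of its speed; a pose out of reach is approached as far as the arm can. A call with a gripper value outside its range is refused whole. The fingers move at their own pace and stop on an object; FORCE is the grip in N (left out, the last holds). Time passes only in rows, so rows that do not move let the fingers close. It gives the time, the measured TCP pose, the force, the opening and the grip force at its end, in the units of the state.
- r.sense(): the state, without advancing time (a new reading comes with each control period).
- r.get_image(name): name is "scene" or "top" or "wrist"; returns the picture (400x640x3 uint8, red, green, blue); there is no depth.
- r.camera_info(name): a dict with "vfov" (degrees; the focal length in pixels is half the picture's height over the tangent of half this angle, whatever the lens; pixels are square), "cx", "cy" (the principal point, pixels), "rvec" (rotation vector, rad) and "tvec" (3), from world to camera coordinates, as OpenCV has them. Camera axes: x right, y down, z forward; pixel columns grow to the right and rows downward; lengths in m; the calibration is good to about 2 mm. The wrist camera is an equidistant fisheye: a pixel r from the principal point sees the ray r / f radians off the axis. A picture is of the moment at which its call begins: read the wrist's pose just before it. camera_info takes no time and is no camera call; for the wrist camera it gives the pose at the moment of the call.
- r.finish_job(): hands the job in; it is judged then, once.
Trained networks look in the newest picture that a camera, given by its name, has taken for a name from the list of things; names that differ only in an ending like _2 or _b are one class to them, and where a whole thing is asked for, a point or a joint stands for the part that bears it (a point fixed in the world has none). Each returns a list of dicts, best first, with "p" (0 to 1); they miss things now and then, are a little off and sometimes report something else, mostly with a low value. They report only what shows in the picture. A call takes as long as a camera call. They do not tell look-alikes from the thing itself.
- r.spot_in(camera, query): "point" ([x, y, z] in m, in world coordinates, good to about 4 mm: the middle of the surface that is visible of it).
- r.regions_of(camera, query): "mask" (400x640 bool, what is visible of it).
The state is a dict: "time": time; "qpos": joint angles; "qvel": joint speeds; "joint_efforts": joint torques, N m; "tool_pos": TCP position; "eef_rot": TCP orientation; "force": force on the tool from outside, world axes, zero at the start; "torque": the same for the moment, N m; "width": finger opening in m; "finger_force": force on a finger pad.
Only numpy, scipy, OpenCV 4.12 (cv2) and the standard library are available. Lean on these libraries where they do the work, as an engineer would, in place of code of your own. Each camera call takes 0.05 s, during which the arm holds its last target. There are 200 camera calls.

TASK

Take every full-length square stone bar (there are two or three) out of the stock crate, leaving the other pieces of stone in it, and lay each in its own channel of the check nest; then swing the toggle clamp's handle right over centre to its stop so that the pads press on all the bars together, and leave it locked for two seconds. Then swing the clamp fully back open, and lay all the bars flat on the floor of the grey tray, none on top of another. Leave the clamp fully open at the end and do not disturb the carved skull and the stone ring standing beside the nest.

Things in the scene. Friction and masses are not known exactly. Their poses are not given: they have to be found in the camera images.
- bar_a: Stone bar of square section, 100 x 30 x 30 mm, 0.26 kg, grey-green jade; one of two or three alike (an absent one reads None). Origin at the bar's centre, x along its length; any of its four long sides may be up.
- bar_b: Stone bar of square section, 100 x 30 x 30 mm, 0.26 kg, grey-green jade; one of two or three alike (an absent one reads None). Origin at the bar's centre, x along its length; any of its four long sides may be up.
- bar_c: Stone bar of square section, 100 x 30 x 30 mm, 0.26 kg, grey-green jade; one of two or three alike (an absent one reads None). Origin at the bar's centre, x along its length; any of its four long sides may be up.
- slab: Thin stone offcut, 95 x 36 x 12 mm, lying in the crate; stays there. Origin at the centre of its underside.
- short_block: Short stone block, 52 x 36 x 30 mm, lying in the crate; stays there. Origin at the centre of its underside.
- rough_stone: Rough stone lump about 62 x 40 x 45 mm, lying in the crate; stays there. Origin at the centre of its underside.
- crate: Low open wooden stock crate, fixed, 270 (x) x 245 (y) x 22 mm high, walls and floor 8 mm. Origin at the centre of its underside. It stands to the left or to the right of the nest.
- tray: Low open grey plastic tray, fixed, 240 (x) x 245 (y) x 20 mm high, walls and floor 5 mm. Origin at the centre of its underside. It stands on the other side of the nest from the crate.
- fixture: Check nest, fixed. Aluminium plate, top 15 mm above the table, 196 mm wide (y), x from -110 to 150 mm of the origin. Origin on the table; x runs from the clamp handle (nearer the robot) to the nest. Three channels along x, each 36 mm wide and 106 mm long, 58 mm apart (centre to centre), between ridges and end stops that rise 12 mm above the plate.
- channel_1 (a point): Where the centre of a bar lies when it rests on the floor of channel 1 (15 mm above that floor, 30 mm above the table); x along the channel.
- channel_2 (a point): Where the centre of a bar lies when it rests on the floor of channel 2 (15 mm above that floor, 30 mm above the table); x along the channel.
- channel_3 (a point): Where the centre of a bar lies when it rests on the floor of channel 3 (15 mm above that floor, 30 mm above the table); x along the channel.
- handle_pivot (a point): Hinge axis (fixture's y) of the handle, 45 mm above the table, between cheek plates up to 88 mm high. The handle drives, by a short link, the clamp arm: 100 mm long, hinged 40 mm farther on and 30 mm higher, with a 150 mm cross bar and three sprung pads, one per channel. Arm upright: open; level over the bars: closed; when part open it leans over the channels.
- handle_grip (a point): Centre of the handle's T-bar grip: black bar 16 mm in diameter, 120 mm long, parallel to the fixture's y; a 12 mm round shank joins its middle to the handle pivot, 105 mm away. It can be pinched from above on either side of the shank and carried round.
- handle (a joint): Handle angle, rad. 0: fully open, handle leaning back to the fixture's -x, 35 degrees above level. Grows as the handle swings up and over to +x; dead centre at 1.40; 1.47 at its stop (locked), the handle then leaning 29 degrees past upright towards the nest. Stays where it is left; starts about a fifth of the way over.
- carved_skull: Bystander: pale carved stone skull, 100 mm across, 107 mm high. Origin at the centre of its underside.
- stone_ring: Bystander: stone ring lying flat, 68 mm across, 30 mm high. Origin at the centre of its underside.
Mind the look-alikes: they are no part of the job. What is shaped like the bar_b but brown or turquoise is not meant.

How it is judged:
By the outcome, as a careful person would: the job done as asked, in the order asked, and still so for the second after the job is handed in, with the robot touching nothing.
Of bar_a, bar_b, bar_c only 2 to 3 are there at a start; the rules pass over those that are not, and their reading is None.
At some moment in a run one of bar_a, bar_b, bar_c may be knocked a few centimetres aside while the robot is not near it.
Once in a run the grip may slacken for a moment while it holds something.
It also fails if it takes over 208 s, if anything falls off the work surface, if the arm or the gripper's body presses on something with over 40 N, if the wrist force passes 120 N, or if a joint passes its speed limit or range.

## Working session

There is one attempt and no reset: what is moved stays moved. The work goes in short steps, Python scripts to look and compute and a shell command to move; the robot and the scene stay as the last step left them, time stands still between calls to the robot, and variables do not carry over. Pictures are saved under pics/ and viewed, at most 14 in all, crops included, and the job is handed in when it is done.

```bash
mkdir -p pics; cat > h.py <<'E'
import numpy as np, cv2
from scipy.spatial.transform import Rotation as R
from bench import r
def save(cam,name):
    im=r.get_image(cam); cv2.imwrite('pics/'+name,im[:,:,::-1]); return im
def ray(cam,uv,ci=None):
    ci=ci or r.camera_info(cam); f=200/np.tan(np.radians(ci['vfov'])/2)
    d=np.array([(uv[0]-ci['cx'])/f,(uv[1]-ci['cy'])/f])
    if cam=='wrist':
        t=np.hypot(*d); v=np.r_[d/t*np.sin(t),np.cos(t)] if t>0 else np.array([0,0,1.])
    else: v=np.r_[d,1]
    Rm=R.from_rotvec(np.ravel(ci['rvec'])).as_matrix(); o=-Rm.T@np.ravel(ci['tvec']); return o,Rm.T@v
def onz(cam,uv,z,ci=None):
    o,v=ray(cam,uv,ci); return o+v*(z-o[2])/v[2]
def st():
    s=r.sense(); M=R.from_rotvec(s['eef_rot']).as_matrix()
    print('t',round(s['time'],2),'tcp',np.round(s['tool_pos'],4),'x',np.round(M[:,0],3),'z',np.round(M[:,2],3),'F',np.round(s['force'],1),'w',round(s['width'],4),'ff',s['finger_force'],'q',np.round(s['qpos'],2))
    return s,M
E
python3 - <<'E'
from h import *
st()
for c in ('top','scene'):
    save(c,c+'0.png'); ci=r.camera_info(c); print(c,ci)
    for q in ['bar_a','crate','tray','fixture','handle_grip','carved_skull','stone_ring','slab','short_block','rough_stone']:
        for d in r.spot_in(c,q)[:5]: print(q,round(d['p'],2),np.round(d['point'],3))
E
```

```text
t 0.0 tcp [ 0.1665 -0.6017  0.1981] x [0.964 0.267 0.   ] z [-0.     0.002 -1.   ] F [-0.1 -0.4 -0.5] w 0.0854 ff 0.0 q [-1.42  0.05  1.61 -0.    1.48 -0.12]
top {'vfov': 53.323278963013784, 'cx': 317.90104727455997, 'cy': 199.3343844527558, 'rvec': array([ 2.10169869, -2.15278184,  0.22181571]), 'tvec': array([-0.05867267,  0.52443596,  1.15074976])}
bar_a 0.85 [ 0.439 -0.278  0.038]
bar_a 0.72 [ 0.232 -0.394  0.033]
bar_a 0.68 [ 0.514 -0.549  0.03 ]
bar_a 0.6 [ 0.449 -0.401  0.045]
crate 0.64 [ 0.513 -0.317  0.006]
tray 0.74 [0.493 0.343 0.005]
fixture 0.62 [ 0.621 -0.016  0.025]
handle_grip 0.67 [ 0.462 -0.026  0.126]
carved_skull 0.8 [0.735 0.246 0.092]
stone_ring 0.65 [ 0.726 -0.236  0.031]
stone_ring 0.62 [ 0.573 -0.389  0.02 ]
slab 0.7 [ 0.57  -0.39   0.019]
short_block 0.81 [ 0.557 -0.319  0.038]
short_block 0.47 [ 0.46  -0.026  0.126]
rough_stone 0.73 [ 0.442 -0.332  0.04 ]
rough_stone 0.29 [ 0.57  -0.39   0.019]
scene {'vfov': 45.1601630012096, 'cx': 318.1911604187949, 'cy': 198.97303749043533, 'rvec': array([ 0.80290811,  2.45287317, -1.23308382]), 'tvec': array([ 0.45415582, -0.08542972,  1.82200726])}
bar_a 0.83 [ 0.464 -0.394  0.037]
bar_a 0.69 [ 0.238 -0.385  0.028]
bar_a 0.67 [ 0.522 -0.55   0.027]
bar_a 0.62 [ 0.45  -0.264  0.032]
crate 0.86 [ 0.538 -0.298  0.012]
crate 0.18 [ 0.463 -0.392  0.038]
tray 0.59 [0.5   0.346 0.007]
fixture 0.83 [ 0.641 -0.001  0.024]
handle_grip 0.53 [ 0.466 -0.022  0.122]
handle_grip 0.26 [0.762 0.276 0.084]
stone_ring 0.84 [ 0.735 -0.232  0.027]
slab 0.55 [ 0.577 -0.389  0.022]
short_block 0.73 [ 0.568 -0.308  0.034]
short_block 0.58 [ 0.464 -0.392  0.033]
rough_stone 0.65 [ 0.455 -0.329  0.036]
rough_stone 0.19 [0.636 0.002 0.024]
```

View pics/top0.png

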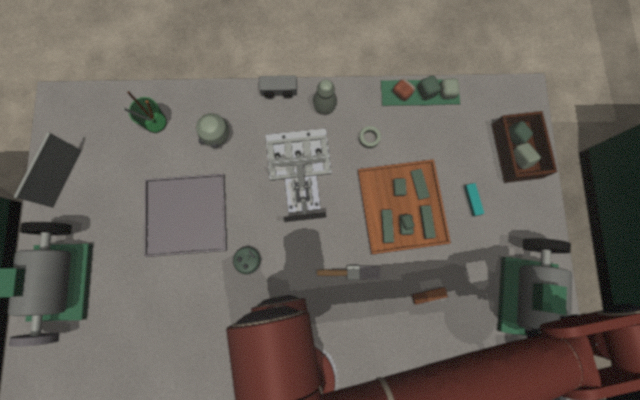

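View pics/scene0.png

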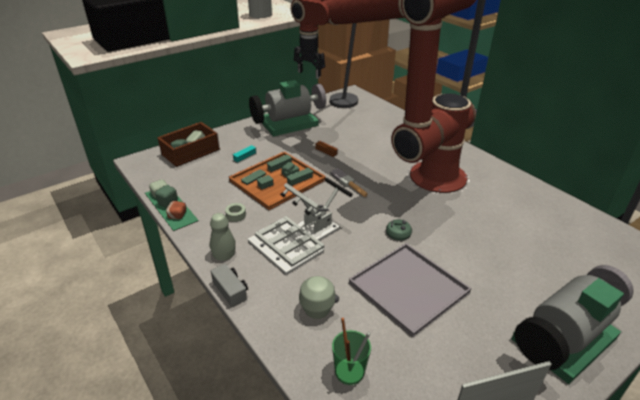

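Candidates (top view): (387,225) and (428,222), full-length and about 38 mm high at the top, fit the bar. (420,184) is only 20 mm high, so it is the slab. (400,187) is short, and (406,224) is a lump. (475,199) is turquoise and (430,296) is brown, so neither is meant. I'll confirm with an enlarged crop and measure the poses.

```bash
python3 - <<'E'
from h import *
im=r.get_image('top')
cv2.imwrite('pics/crop.png',np.hstack([cv2.resize(im[115:260,255:345,::-1],None,fx=4,fy=4,interpolation=3),cv2.resize(im[115:260,350:455,::-1],None,fx=4,fy=4,interpolation=3)]))
def pose(q,z):
    for d in r.regions_of('top',q)[:5]:
        m=d['mask'].astype(np.uint8); ys,xs=np.nonzero(m)
        P=np.array([onz('top',(x,y),z,CI)[:2] for x,y in zip(xs,ys)],np.float32)
        (c,s,a)=cv2.minAreaRect(P); w,v=np.linalg.eigh(np.cov(P.T)); 
        print(q,round(d['p'],2),len(xs),'px',round(xs.mean()),round(ys.mean()),'c',np.round(P.mean(0),4),'size',np.round(s,3),'rect',np.round(c,4),round(a,1),'pca',round(np.degrees(np.arctan2(v[1,1],v[0,1]))%180,1))
CI=r.camera_info('top')
pose('bar_a',.036);pose('slab',.02);pose('crate',.022);pose('tray',.02);pose('fixture',.02);pose('handle_grip',.12)
E
```

```text
bar_a 0.96 395 px 429 295 c [ 0.2319 -0.3887] size [0.033 0.104] rect [ 0.2322 -0.3888] 11.2 pca 101.4
bar_a 0.91 360 px 387 226 c [ 0.4402 -0.2774] size [0.098 0.035] rect [ 0.4394 -0.2775] 1.6 pca 1.8
bar_a 0.75 340 px 427 223 c [ 0.4452 -0.3996] size [0.096 0.035] rect [ 0.4472 -0.4002] 3.8 pca 5.0
bar_a 0.73 411 px 473 200 c [ 0.5121 -0.5474] size [0.1   0.041] rect [ 0.5136 -0.5475] 10.4 pca 10.8
slab 0.87 358 px 419 184 c [ 0.5705 -0.3907] size [0.096 0.039] rect [ 0.5712 -0.3905] 11.7 pca 10.5
crate 0.82 5305 px 401 206 c [ 0.5037 -0.327 ] size [0.271 0.25 ] rect [ 0.5035 -0.3336] 6.6 pca 17.4
tray 0.75 6387 px 184 215 c [0.4896 0.3378] size [0.246 0.249] rect [0.492 0.336] 3.3 pca 86.3
fixture 0.61 4327 px 299 169 c [ 0.6276 -0.0149] size [0.293 0.196] rect [ 0.6096 -0.0163] 4.8 pca 5.8
handle_grip 0.64 340 px 303 213 c [ 0.4721 -0.0267] size [0.091 0.12 ] rect [ 0.4971 -0.0257] 5.9 pca 94.7
```

View pics/crop.png

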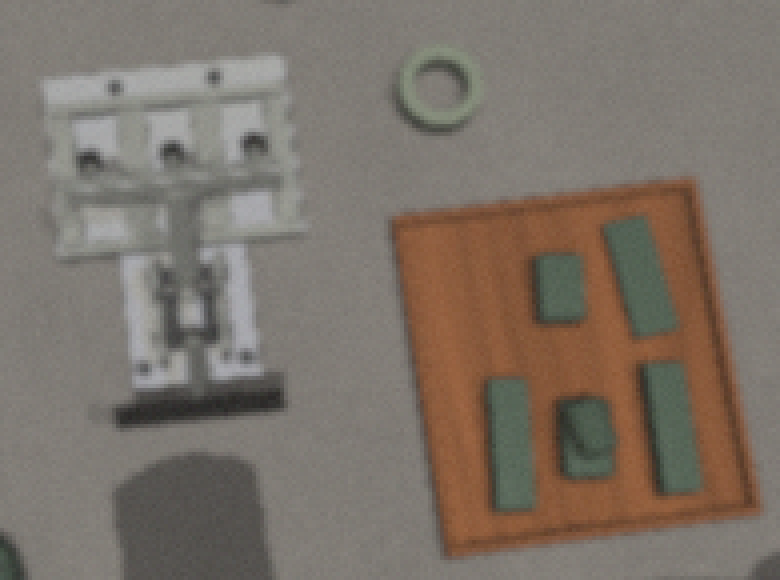

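The crop confirms two jade bars: the full-length ones at the lower left and lower right of the crate. The upper right piece is the thin slab, and the other two are the short block and the rough lump. Now I'll move over the nest and look with the wrist camera.

```bash
python3 -m inch '[[0.023,-0.024,-0.0075,0,0,0,1],[0.023,-0.024,-0.0075,0,0,0,1],[0.023,-0.024,-0.0075,0,0,0,1],[0.023,-0.024,-0.0075,0,0,0,1],[0.023,-0.024,-0.0075,0,0,0,1],[0.023,-0.024,-0.0075,0,0,0,1],[0.023,-0.024,-0.0075,0,0,0,1],[0.023,-0.024,-0.0075,0,0,0,1],[0.023,-0.024,-0.0075,0,0,0,1],[0.023,-0.024,-0.0075,0,0,0,1]]'
python3 -m inch '[[0.023,-0.024,-0.0075,0,0,0,1],[0.023,-0.024,-0.0075,0,0,0,1],[0.023,-0.024,-0.0075,0,0,0,1],[0.023,-0.024,-0.0075,0,0,0,1],[0.023,-0.024,-0.0075,0,0,0,1],[0.023,-0.024,-0.0075,0,0,0,1],[0.023,-0.024,-0.0075,0,0,0,1],[0.023,-0.024,-0.0075,0,0,0,1],[0.023,-0.024,-0.0075,0,0,0,1],[0.023,-0.024,-0.0075,0,0,0,1],[0,0,0,0,0,0,1],[0,0,0,0,0,0,1]]'
python3 - <<'E'
from h import *
st(); ci=r.camera_info('wrist'); print(ci); print(ray('wrist',(320.1,200.1)))
save('wrist','w1.png')
for q in ['handle_grip','handle_pivot','fixture']:
    for d in r.spot_in('wrist',q)[:2]: print(q,d)
E
```

```text
time: 2.28
tool_pos: [0.3247, -0.3083, 0.2748]
eef_rot: [3.113, 0.422, 0.001]
force: [1.1, -0.2, 0.1]
width: 0.0853
finger_force: 0.0
time: 3.28
tool_pos: [0.4825, -0.0159, 0.3498]
eef_rot: [3.112, 0.428, 0.001]
force: [-0.1, -0.8, -0.3]
width: 0.0852
finger_force: 0.0
t 3.28 tcp [ 0.4825 -0.0159  0.3498] x [0.963 0.27  0.   ] z [ 0. -0. -1.] F [-0.1 -0.8 -0.3] w 0.0852 ff 0.0 q [-0.19 -0.33  1.72 -0.    1.76  1.11]
{'vfov': 65.70646984690485, 'cx': 323.20949217277115, 'cy': 202.98120184797241, 'rvec': array([-2.32507098,  1.76111574,  0.23818262]), 'tvec': array([-0.14598283,  0.36969308,  0.64651917])}
(array([0.54827476, 0.00301534, 0.5247444 ]), array([-0.25036461, -0.06067258, -0.96624862]))
handle_pivot {'point': [0.6163, -0.016, 0.0228], 'p': 0.97}
handle_pivot {'point': [0.7325, -0.2365, 0.0312], 'p': 0.5}
fixture {'point': [0.6164, -0.0175, 0.0269], 'p': 0.83}
```

View pics/w1.png

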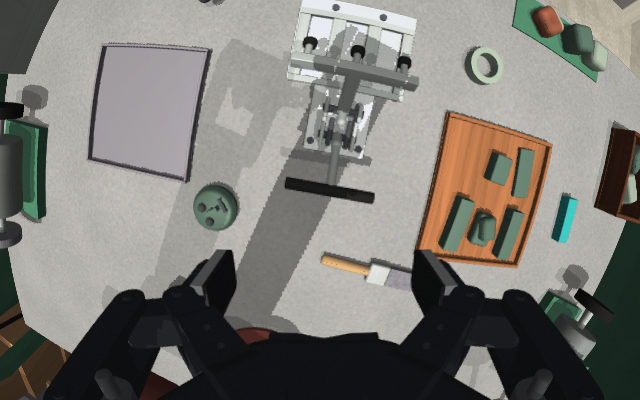

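The wrist view shows the grip bar from (286,183) to (374,198), the plate's front edge near (305,150)–(368,158), its far corner at (418,20) and the pads at (310,44), (358,51) and (404,63).

```bash
python3 - <<'E'
from h import *
ci=r.camera_info('wrist')
for n,uv,z in [('gripL',(287,183),.128),('gripR',(373,198),.128),('farR',(418,20),.027),('farL',(301,0),.027),('holeL',(335,7),.027),('holeR',(383,16),.027),('frontL',(305,150),.015),('frontR',(368,158),.015),('bodyL',(288,79),.027),('bodyR',(404,100),.027)]:
    print(n,np.round(onz('wrist',uv,z,ci),4))
t=r.camera_info('top')
for n,uv,z in [('farL',(265.5,135),.027),('farR',(326.25,129.3),.027),('nearL',(270,179.5),.027),('nearR',(331,173),.027),('gripL',(284,220),.128),('gripR',(326,216),.128),('frontL',(288.5,212),.015),('frontR',(320,208.5),.015)]:
    print('top',n,np.round(onz('top',uv,z,t),4))
im=cv2.imread('pics/w1.png'); cv2.imwrite('pics/w1c.png',cv2.resize(im[0:210,270:430],None,fx=3.7,fy=2.85,interpolation=2))
E
```

```text
gripL [0.4554 0.0242 0.128 ]
gripR [ 0.4661 -0.0909  0.128 ]
farR [ 0.7575 -0.1034  0.027 ]
farL [0.7326 0.0887 0.027 ]
holeL [0.7343 0.0324 0.027 ]
holeR [ 0.7429 -0.0459  0.027 ]
frontL [0.4908 0.0158 0.015 ]
frontR [ 0.5061 -0.0882  0.015 ]
bodyL [0.5961 0.0716 0.027 ]
bodyR [ 0.6157 -0.116   0.027 ]
top farL [0.7392 0.0893 0.027 ]
top farR [ 0.7544 -0.1041  0.027 ]
top nearL [0.5936 0.0754 0.027 ]
top nearR [ 0.6103 -0.1147  0.027 ]
top gripL [0.4514 0.0262 0.128 ]
top gripR [ 0.4599 -0.0913  0.128 ]
top frontL [0.4921 0.0199 0.015 ]
top frontR [ 0.5008 -0.0777  0.015 ]
```

View pics/w1c.png

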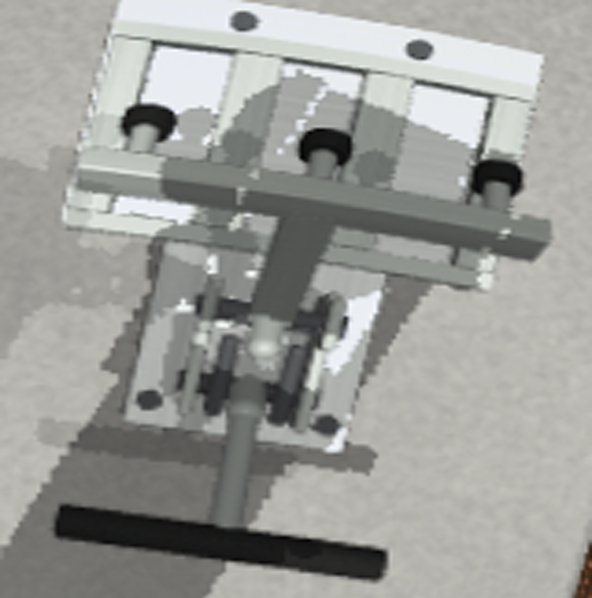

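The nest's axis is turned about 4.7° and the grip centre is near (0.4585, -0.033, 0.126). I'll turn the tool and come down above the grip's left half.

```bash
python3 -m inch '[[0,0,0,0,0,-6.7,1],[0,0,0,0,0,-6.7,1],[0,0,0,0,0,-6.7,1],[0,0,0,0,0,-6.7,1],[0,0,0,0,0,-6.7,1],[0,0,0,0,0,-6.7,1],[0,0,0,0,0,-6.7,1],[0,0,0,0,0,-6.7,1],[0,0,0,0,0,-6.7,1],[0,0,0,0,0,-6.7,1],[0,0,0,0,0,-6.7,1],[0,0,0,0,0,-6.7,1]]' >/dev/null
python3 -m inch '[[0.003,-0.004,0.025,0,0,0,1],[0.003,-0.004,0.025,0,0,0,1],[0.003,-0.004,0.025,0,0,0,1],[0.003,-0.004,0.025,0,0,0,1],[0.003,-0.004,0.025,0,0,0,1],[0.003,-0.005,0.025,0,0,0,1],[0,0,0,0,0,0,1],[0,0,0,0,0,0,1]]' >/dev/null
python3 - <<'E'
from h import *
s,M=st(); save('wrist','w2.png'); ci=r.camera_info('wrist'); 
for q in ['handle_grip']:
    for d in r.spot_in('wrist',q)[:2]: print(q,d)
    for d in r.regions_of('wrist',q)[:2]:
        m=d['mask']; ys,xs=np.nonzero(m); print(d['p'],len(xs),xs.min(),xs.max(),ys.min(),ys.max())
E
```

```text
t 5.15 tcp [ 0.4541 -0.0024  0.198 ] x [-0.1    0.995  0.001] z [-0.003  0.    -1.   ] F [ 0.3 -0.9  0. ] w 0.0854 ff 0.0 q [-0.17 -0.37  1.99 -0.    1.52 -0.27]
handle_grip {'point': [0.4645, -0.0251, 0.1317], 'p': 0.69}
0.83 3799 318 422 164 297
```

View pics/w2.png

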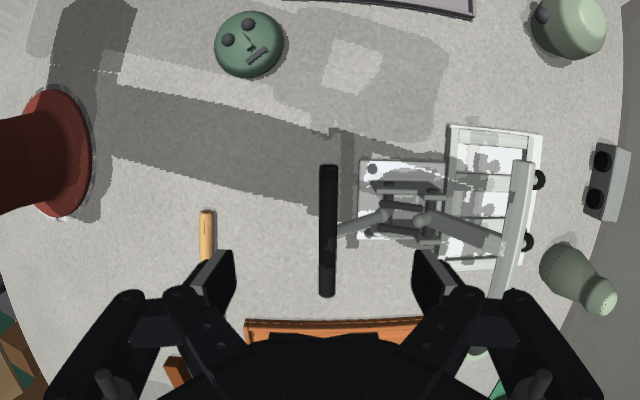

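The grip bar stands vertical in the picture, from (328,165) to (327,297), midway between the fingers. I'll check the numbers.

```bash
python3 - <<'E'
from h import *
s,M=st(); ci=r.camera_info('wrist')
for z in (.118,.128):
    for uv in [(328,165),(327,297),(328,237)]: print(z,uv,'world',np.round(onz('wrist',uv,z,ci),4),'tool',np.round(M.T@(onz('wrist',uv,z,ci)-s['tool_pos']),4))
# two-view height of grip: w1 midpoint rays vs w2
E
```

```text
t 5.3 tcp [ 0.4567 -0.0025  0.2018] x [-0.101  0.995 -0.001] z [ 0.004 -0.001 -1.   ] F [ 0.1 -0.   1. ] w 0.0854 ff 0.0 q [-0.17 -0.37  1.99 -0.    1.52 -0.27]
0.118 (328, 165) world [0.459  0.0273 0.118 ] tool [0.0296 0.005  0.0838]
0.118 (327, 297) world [ 0.4719 -0.101   0.118 ] tool [-0.0994  0.0049  0.0839]
0.118 (328, 237) world [ 0.4659 -0.0373  0.118 ] tool [-0.0354  0.0054  0.0839]
0.128 (328, 165) world [0.4587 0.0288 0.128 ] tool [0.0311 0.0049 0.0738]
0.128 (327, 297) world [ 0.471  -0.0945  0.128 ] tool [-0.0929  0.0047  0.0739]
0.128 (328, 237) world [ 0.4653 -0.0333  0.128 ] tool [-0.0314  0.0052  0.0739]
```

```bash
python3 -m inch '[[0,0.004,0.02,0,0,0,1],[0,0,0.02,0,0,0,1],[0,0,0.02,0,0,0,1],[0,0,0.02,0,0,0,0.8],[0,0,0.01,0,0,0,0.6],[0,0,0,0,0,0,0.6],[0,0,0,0,0,0,0]]' 60 
python3 -m inch '[[0,0,0,0,0,0,0],[0,0,0,0,0,0,0],[0,0,0,0,0,0,0],[0,0,0,0,0,0,0],[0,0,0,0,0,0,0]]'; python3 -c "
from h import *; st()"
```

```text
time: 5.88
tool_pos: [0.46, -0.0016, 0.1104]
eef_rot: [2.105, 2.331, 0.001]
force: [-0.1, -0.1, 1.4]
width: 0.0407
finger_force: 0.0
time: 6.3
tool_pos: [0.4596, -0.0014, 0.1099]
eef_rot: [2.104, 2.331, 0.001]
force: [-0.2, -0.0, -0.4]
width: 0.0002
finger_force: 0.0
t 6.3 tcp [ 0.4596 -0.0014  0.1099] x [-0.102  0.995 -0.   ] z [ 0.001 -0.    -1.   ] F [-0.2 -0.  -0.4] w 0.0002 ff 0.0 q [-0.17 -0.29  2.08  0.    1.35 -0.27]
```

The fingers closed on nothing. I'll look.

```bash
python3 - <<'E'
from h import *
save('wrist','w3.png'); im=r.get_image('scene'); 
cv2.imwrite('pics/s3.png',cv2.resize(im[140:290,230:410,::-1],None,fx=4,fy=4,interpolation=2))
for c in ('wrist','scene','top'):
    if c=='top': r.get_image(c)
    for d in r.spot_in(c,'handle_grip')[:2]: print(c,d)
E
python3 -c "
import cv2,numpy as np
a=cv2.imread('pics/w3.png');b=cv2.imread('pics/s3.png')
cv2.imwrite('pics/j3.png',np.vstack([cv2.resize(a[60:400,140:540],(400,340)),cv2.resize(b,(400,260),interpolation=3)[:260]])[:600])"
```

```text
wrist {'point': [0.4953, -0.0121, 0.0987], 'p': 0.75}
scene {'point': [0.4635, -0.0222, 0.1239], 'p': 0.68}
top {'point': [0.4636, -0.0707, 0.133], 'p': 0.65}
top {'point': [0.4434, -0.329, 0.0394], 'p': 0.31}
```

View pics/j3.png

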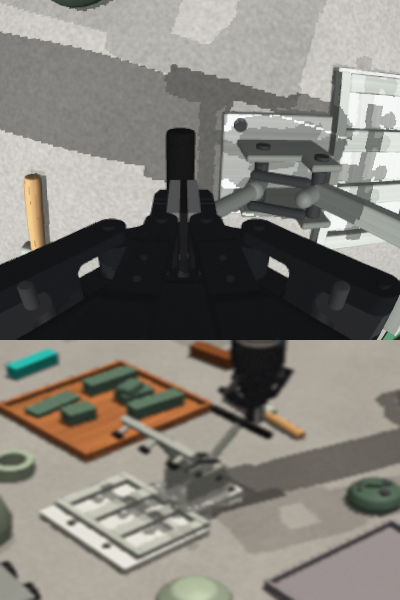

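The closed fingertips sit right over the bar, centred but too high. I'll open, go 15 mm lower and close again.

```bash
python3 -m inch '[[0,0,0,0,0,0,0.7],[0,0,0,0,0,0,0.7],[0,0,0,0,0,0,0.7],[0,0,0,0,0,0,0.7],[0,0,0,0,0,0,0.7],[0,0,0,0,0,0,0.7],[0,0,0.008,0,0,0,0.7],[0,0,0.007,0,0,0,0.7],[0,0,0,0,0,0,0.7],[0,0,0,0,0,0,0],[0,0,0,0,0,0,0],[0,0,0,0,0,0,0]]' 60 
python3 -m inch '[[0,0,0,0,0,0,0],[0,0,0,0,0,0,0],[0,0,0,0,0,0,0],[0,0,0,0,0,0,0],[0,0,0,0,0,0,0]]'; python3 -c "
from h import *; st()"
```

```text
time: 7.6
tool_pos: [0.4594, -0.0014, 0.0944]
eef_rot: [2.105, 2.332, 0.0]
force: [-0.3, -0.2, 1.1]
width: 0.024
finger_force: 0.0
time: 8.02
tool_pos: [0.458, -0.0015, 0.0951]
eef_rot: [-2.103, -2.33, 0.004]
force: [-6.7, -0.8, 5.5]
width: 0.0118
finger_force: 58.5
t 8.02 tcp [ 0.458  -0.0015  0.0951] x [-0.102  0.995 -0.   ] z [-0.004 -0.    -1.   ] F [-6.7 -0.8  5.5] w 0.0118 ff 58.48568916320801 q [-0.17 -0.27  2.09 -0.    1.33 -0.27]
```

```bash
python3 -m inch '[[0,0,0,0,0,0,0.5],[0,0,0,0,0,0,0.5],[0,0,0,0,0,0,0.5],[0,0,0,0,0,0,0.5],[0,0,0,0,0,0,0.5],[0,0,0.006,0,0,0,0.5],[0,0,0.006,0,0,0,0.5],[0,0,0,0,0,0,0.5],[0,0,0,0,0,0,0],[0,0,0,0,0,0,0],[0,0,0,0,0,0,0],[0,0,0,0,0,0,0]]' 60 
python3 -m inch '[[0,0,0,0,0,0,0],[0,0,0,0,0,0,0],[0,0,0,0,0,0,0],[0,0,0,0,0,0,0]]'; python3 - <<'E'
from h import *; st()
r.get_image('scene'); r.get_image('top')
for c in ('scene','top'):
    for d in r.spot_in(c,'handle_grip')[:2]: print(c,d)
E
```

```text
time: 9.02
tool_pos: [0.4587, -0.0014, 0.0825]
eef_rot: [-2.105, -2.331, 0.002]
force: [-5.0, -1.4, 2.9]
width: 0.0137
finger_force: 58.6
time: 9.35
tool_pos: [0.4588, -0.0014, 0.0825]
eef_rot: [-2.105, -2.331, 0.002]
force: [-5.3, 0.3, 3.6]
width: 0.0142
finger_force: 58.7
t 9.35 tcp [ 0.4588 -0.0014  0.0825] x [-0.102  0.995  0.   ] z [-0.001 -0.    -1.   ] F [-5.3  0.3  3.6] w 0.0142 ff 58.65065395832062 q [-0.17 -0.26  2.1  -0.    1.3  -0.27]
scene {'point': [0.4813, -0.0252, 0.1058], 'p': 0.54}
top {'point': [0.4617, -0.0703, 0.1325], 'p': 0.61}
```

```bash
python3 -m inch '[[0,0,0.003,0,0,0,0],[0,0,0.003,0,0,0,0],[0,0,0.002,0,0,0,0],[0,0,0,0,0,0,0],[0,0,0,0,0,0,0]]'; python3 -m inch '[[0,0,-0.004,0,0,0,0],[0,0,-0.004,0,0,0,0],[0,0,-0.004,0,0,0,0],[0,0,-0.004,0,0,0,0],[0,0,0,0,0,0,0],[0,0,0,0,0,0,0]]'
```

```text
time: 9.97
tool_pos: [0.4561, -0.0017, 0.0796]
eef_rot: [-2.099, -2.327, 0.013]
force: [-33.4, -0.1, 41.2]
width: 0.0138
finger_force: 63.4
time: 10.47
tool_pos: [0.4624, -0.001, 0.0859]
eef_rot: [2.101, 2.326, 0.013]
force: [24.7, -0.8, -32.3]
width: 0.0136
finger_force: 60.5
```

```bash
python3 - <<'E'
from h import *
im=r.get_image('scene'); w=r.get_image('wrist')
a=cv2.resize(im[165:265,260:380,::-1],(480,400),interpolation=2); b=w[100:340,180:500,::-1]
b=cv2.resize(b,(320*5//3*3//5,240)); b=np.vstack([b,np.zeros((160,320,3),np.uint8)])
cv2.imwrite('pics/j4.png',np.hstack([a,b]))
E
```

```text
Traceback (most recent call last):
ValueError: all the input array dimensions except for the concatenation axis must match exactly, but along dimension 1, the array at index 0 has size 319 and the array at index 1 has size 320
```

```bash
python3 - <<'E'
from h import *
im=r.get_image('scene'); w=r.get_image('wrist')
a=cv2.resize(im[165:265,260:380,::-1],(480,400),interpolation=2); b=w[100:340,180:500,::-1]
b=np.vstack([b,np.zeros((160,320,3),np.uint8)])
cv2.imwrite('pics/j4.png',np.hstack([a,b]))
E
```

```text
(no output)
```

View pics/j4.png

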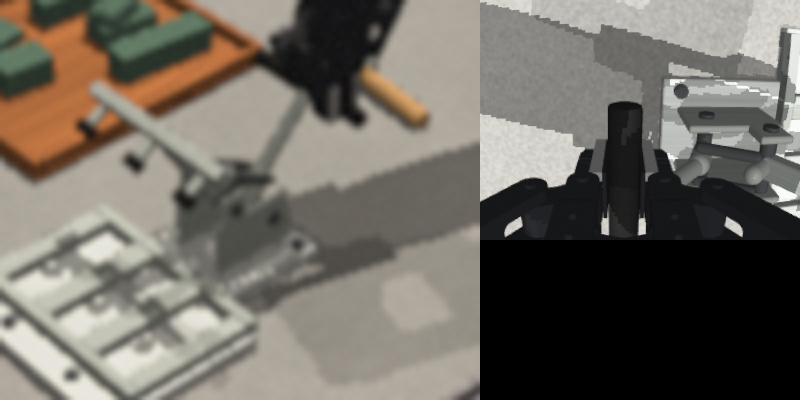

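```bash
python3 -m inch '[[0,0.003,0,0,0,0,0],[0,0.003,0,0,0,0,0],[0,0,0,0,0,0,0],[0,0,0,0,0,0,0]]'; python3 -m inch '[[0,0.003,0,0,0,0,0],[0,0.003,0,0,0,0,0],[0,0,0,0,0,0,0],[0,0,0,0,0,0,0]]'; python3 -m inch '[[0,0.003,-0.002,0,0,0,0],[0,0.003,-0.002,0,0,0,0],[0,0,0,0,0,0,0],[0,0,0,0,0,0,0]]'
```

```text
time: 11.0
tool_pos: [0.4645, -0.0008, 0.0875]
eef_rot: [-2.104, -2.331, 0.001]
force: [6.2, -2.1, -17.0]
width: 0.0138
finger_force: 62.2
time: 11.33
tool_pos: [0.47, -0.0004, 0.0914]
eef_rot: [-2.103, -2.33, 0.005]
force: [-8.5, -1.9, 2.7]
width: 0.0137
finger_force: 63.7
time: 11.67
tool_pos: [0.4765, 0.0003, 0.0956]
eef_rot: [-2.104, -2.331, 0.004]
force: [-5.8, -1.7, 2.0]
width: 0.0135
finger_force: 62.9
```

The handle follows a circle about (0.528, 0.003) in TCP terms, with the handle about 61° above level now. I'll swing it back to its fully open stop.

```bash
python3 -m inch '[[0,-0.0045,0.003,0,0,0,0],[0,-0.0045,0.0033,0,0,0,0],[0,-0.005,0.0038,0,0,0,0],[0,-0.005,0.0042,0,0,0,0],[0,-0.0045,0.0044,0,0,0,0],[0,-0.0045,0.0047,0,0,0,0],[0,0,0,0,0,0,0],[0,0,0,0,0,0,0]]'; python3 -m inch '[[0,-0.0034,0.0042,0,0,0,0],[0,-0.0034,0.0045,0,0,0,0],[0,0,0,0,0,0,0],[0,0,0,0,0,0,0]]'; python3 -m inch '[[0,-0.0015,0.0025,0,0,0,0],[0,0,0,0,0,0,0],[0,0,0,0,0,0,0]]'
```

```text
time: 12.33
tool_pos: [0.4517, -0.0022, 0.0753]
eef_rot: [2.103, 2.329, 0.006]
force: [-7.4, 1.7, 12.7]
width: 0.0136
finger_force: 66.7
time: 12.67
tool_pos: [0.4437, -0.0028, 0.0655]
eef_rot: [2.105, 2.331, 0.003]
force: [-8.7, 1.8, 9.7]
width: 0.0134
finger_force: 68.3
time: 12.92
tool_pos: [0.4422, -0.003, 0.0634]
eef_rot: [2.105, 2.331, 0.002]
force: [-11.6, 0.7, 13.9]
width: 0.0137
finger_force: 68.7
```

```bash
python3 -m inch '[[0,-0.0023,0.0033,0,0,0,0],[0,0,0,0,0,0,0],[0,0,0,0,0,0,0]]';  python3 -m inch '[[0,-0.0023,0.0033,0,0,0,0],[0,0,0,0,0,0,0],[0,0,0,0,0,0,0]]'
```

```text
time: 13.17
tool_pos: [0.4395, -0.0031, 0.0595]
eef_rot: [2.105, 2.332, 0.002]
force: [-9.9, 1.4, 11.5]
width: 0.0136
finger_force: 69.2
time: 13.42
tool_pos: [0.4397, -0.0031, 0.0593]
eef_rot: [2.103, 2.33, 0.008]
force: [-11.1, 4.4, 21.3]
width: 0.0138
finger_force: 70.4
```

The handle is at its stop. I'll release it, rise and look at the nest from above.

```bash
python3 -m inch '[[0,0,0,0,0,0,0.7],[0,0,0,0,0,0,0.7],[0,0,0,0,0,0,0.7],[0,0,0,0,0,0,0.7],[0,0,0,0,0,0,0.7],[0,0,-0.03,0,0,0,0.7],[0,0,-0.04,0,0,0,1],[0,0,-0.04,0,0,0,1],[0,0,-0.04,0,0,0,1],[0,0,-0.04,0,0,0,1],[0,0,-0.04,0,0,0,1],[0,0,-0.04,0,0,0,1]]'; python3 -m inch '[[0,0.02,0,0,0,7,1],[0,0,0,0,0,7,1],[0,0,0,0,0,7,1],[0,0,0,0,0,7,1],[0,0,0,0,0,7,1],[0,0,0,0,0,7,1],[0,0,0,0,0,7,1],[0,0,0,0,0,7,1],[0,0,0,0,0,7,1],[0,0,0,0,0,7,1],[0,0,0,0,0,7,1],[0,0,0,0,0,7,1]]'; python3 -m inch '[[0.03,0,0,0,0,6.5,1],[0.03,0.008,0,0,0,0,1],[0.03,0.008,0,0,0,0,1],[0.03,0.008,0,0,0,0,1],[0,0,0,0,0,0,1],[0,0,0,0,0,0,1]]' >/dev/null; python3 - <<'E'
from h import *
s,M=st();save('wrist','w5.png'); im=cv2.imread('pics/w5.png')
print(r.camera_info('wrist'))
cv2.imwrite('pics/w5c.png',cv2.resize(im[60:320,170:490],(640,520),interpolation=2))
for d in r.spot_in('wrist','handle_grip')[:2]: print(d)
E
```

```text
time: 14.42
tool_pos: [0.4362, -0.0036, 0.3248]
eef_rot: [2.105, 2.332, 0.0]
force: [0.6, -0.3, 0.4]
width: 0.0854
finger_force: 0.0
time: 15.42
tool_pos: [0.4564, -0.0017, 0.3226]
eef_rot: [-3.125, -0.315, 0.001]
force: [-0.0, 0.5, 0.8]
width: 0.0857
finger_force: 0.0
t 15.92 tcp [ 0.578  -0.0112  0.3211] x [ 0.996  0.093 -0.004] z [-0.004  0.001 -1.   ] F [-0.6  0.3 -0.8] w 0.0855 ff 0.0 q [-0.15 -0.1   1.56  0.    1.68  1.33]
{'vfov': 65.70646984690485, 'cx': 323.20949217277115, 'cy': 202.98120184797241, 'rvec': array([-2.16657636,  1.97027379,  0.27064111]), 'tvec': array([-0.06493395,  0.48529503,  0.65140869])}
{'point': [0.4497, -0.0286, 0.1073], 'p': 0.68}
```

View pics/w5c.png

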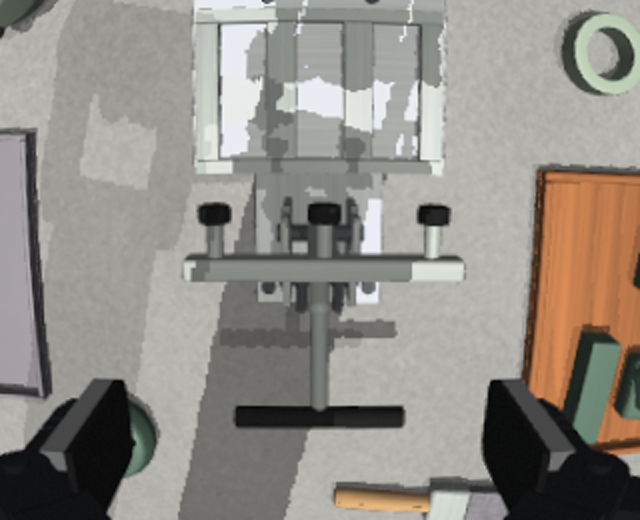

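The clamp is open with its arm upright. In the crop the channels span x 218–268, 297–345 and 373–419, and y 23–158.

```bash
python3 - <<'E'
from h import *
ci=r.camera_info('wrist')
P=lambda u,v,z: onz('wrist',(170+u/2,60+v/2),z,ci)
print('cam',ray('wrist',(323.3,203),ci)[0])
for n,u,v,z in [('c1L',218,90,.015),('c1R',268,90,.015),('c2L',297,90,.015),('c2R',345,90,.015),('c3L',373,90,.015),('c3R',419,90,.015),
 ('farL',232,23,.015),('farM',320,23,.015),('farR',405,24,.015),('nearL',232,158,.027),('nearM',320,158,.027),('nearR',405,158,.027),('gripL',236,416,.105),('gripR',404,417,.105),('outL',195,90,.027),('outR',443,90,.027),('outL',195,165,.027),('outR',443,165,.027)]:
    print(n,np.round(P(u,v,z),4))
E
```

```text
cam [ 0.64530566 -0.00405314  0.49777146]
c1L [0.6618 0.0663 0.015 ]
c1R [0.6646 0.0276 0.015 ]
c2L [0.6665 0.0054 0.015 ]
c2R [ 0.6702 -0.0313  0.015 ]
c3L [ 0.6726 -0.0528  0.015 ]
c3R [ 0.6771 -0.0885  0.015 ]
farL [0.7153 0.0603 0.015 ]
farM [ 0.7208 -0.0071  0.015 ]
farR [ 0.7279 -0.0724  0.015 ]
nearL [0.6103 0.0496 0.027 ]
nearM [ 0.6161 -0.017   0.027 ]
nearR [ 0.6231 -0.0815  0.027 ]
gripL [0.4361 0.0266 0.105 ]
gripR [ 0.4463 -0.0931  0.105 ]
outL [0.6603 0.0822 0.027 ]
outR [ 0.6789 -0.105   0.027 ]
outL [0.6027 0.0777 0.027 ]
outR [ 0.6213 -0.1117  0.027 ]
```

```bash
python3 -m inch '[[-0.0208,0.0311,0,0,0,0,1],[-0.0208,0.0311,0,0,0,0,1],[-0.0208,0.0311,0,0,0,0,1],[-0.0208,0.0311,0,0,0,0,1],[-0.0208,0.0311,0,0,0,0,1],[-0.0208,0.0311,0,0,0,0,1],[-0.0208,0.0311,0,0,0,0,1],[-0.0208,0.0311,0,0,0,0,1],[-0.0208,0.0311,0,0,0,0,1],[-0.0208,0.0311,0,0,0,0,1],[0,0,0,0,0,0,1],[0,0,0,0,0,0,1]]' >/dev/null; cat >> h.py <<'E'
def masks(cam,q,z,n=4):
    s,M=st(); ci=r.camera_info(cam); im=r.get_image(cam)
    for d in r.regions_of(cam,q)[:n]:
        ys,xs=np.nonzero(d['mask'])
        P=np.array([onz(cam,(x,y),z,ci)[:2] for x,y in zip(xs,ys)],np.float32)
        c,sz,a=cv2.minAreaRect(P); b=cv2.boxPoints((c,sz,a)); e=b[1]-b[0] if np.linalg.norm(b[1]-b[0])>np.linalg.norm(b[2]-b[1]) else b[2]-b[1]
        print(q,round(d['p'],2),'px',round(xs.mean()),round(ys.mean()),'rgb',np.round(im[ys,xs].mean(0)),'c',np.round(c,4),'size',np.round(sz,4),'head',round((np.degrees(np.arctan2(e[1],e[0]))+90)%180-90,1))
E
python3 - <<'E'
from h import *
save('wrist','w6.png')
masks('wrist','bar_a',.038); masks('wrist','rough_stone',.045,2); masks('wrist','slab',.02,2)
im=cv2.imread('pics/w6.png'); cv2.imwrite('pics/w6c.png',cv2.resize(im[20:320,120:520],(800,600),interpolation=2))
E
```

```text
t 17.07 tcp [ 0.3988 -0.3397  0.3238] x [0.996 0.092 0.001] z [ 0.001 -0.    -1.   ] F [ 0.6  0.8 -0.1] w 0.0852 ff 0.0 q [-0.85 -0.23  1.68  0.    1.7   0.63]
bar_a 0.97 px 286 133 rgb [ 89. 107.  93.] c [ 0.4422 -0.2805] size [0.0992 0.0321] head 0.8
bar_a 0.89 px 462 106 rgb [ 60. 176. 171.] c [ 0.5176 -0.5464] size [0.096  0.0414] head 12.0
bar_a 0.83 px 346 261 rgb [134.  89.  60.] c [ 0.2438 -0.3913] size [0.0427 0.101 ] head -78.6
bar_a 0.65 px 368 134 rgb [130. 152. 132.] c [ 0.4525 -0.4011] size [0.1012 0.0352] head 2.5
t 17.17 tcp [ 0.3998 -0.3389  0.3237] x [0.996 0.095 0.001] z [ 0.001 -0.001 -1.   ] F [-0.2 -0.5 -0.8] w 0.0853 ff 0.0 q [-0.85 -0.23  1.68  0.    1.7   0.63]
rough_stone 0.61 px 326 134 rgb [ 99. 119. 103.] c [ 0.447  -0.3375] size [0.0394 0.0599] head -1.2
rough_stone 0.48 px 368 134 rgb [130. 152. 132.] c [ 0.4522 -0.3994] size [0.0986 0.0352] head 5.0
t 17.27 tcp [ 0.4001 -0.3388  0.3235] x [0.995 0.095 0.001] z [ 0.001 -0.    -1.   ] F [ 0.3  0.3 -1.1] w 0.0851 ff 0.0 q [-0.84 -0.23  1.68  0.    1.7   0.63]
slab 0.62 px 368 57 rgb [ 87. 105.  92.] c [ 0.5743 -0.3909] size [0.0953 0.0378] head 11.3
```

View pics/w6c.png

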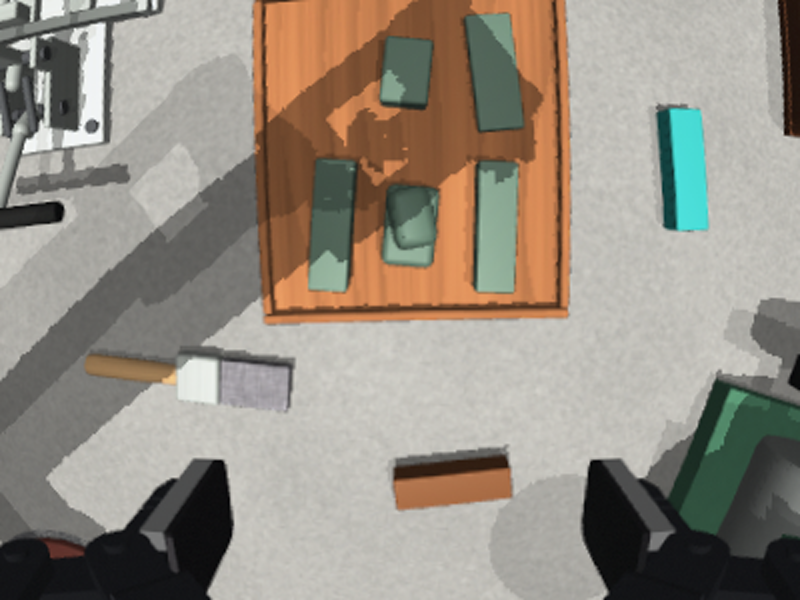

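Bar A is at crop (333,225) and bar B at (497,227), both grey-green. The turquoise and brown bars are outside the crate. Before gripping I'll check where the fingertips really are, by projecting the TCP into the wrist image.

```bash
python3 - <<'E'
from h import *
s,M=st(); ci=r.camera_info('wrist'); f=200/np.tan(np.radians(ci['vfov'])/2)
Rm=R.from_rotvec(np.ravel(ci['rvec'])).as_matrix()
def proj(p):
    c=Rm@p+np.ravel(ci['tvec']); t=np.arctan2(np.hypot(c[0],c[1]),c[2]); return np.round(np.r_[ci['cx'],ci['cy']]+f*t*c[:2]/np.hypot(c[0],c[1]),1)
T=np.array(s['tool_pos'])
for dz in (0,-.013,-.02,-.03,-.04): print(dz,[proj(T+M@np.array([x,y,dz])) for x,y in ((0,0),(.011,0),(.011,.0425),(-.011,.0425),(.011,-.0425))])
E
```

```text
t 17.37 tcp [ 0.4001 -0.3391  0.3233] x [0.995 0.095 0.   ] z [ 0. -0. -1.] F [ 1.5  0.1 -0.3] w 0.0855 ff 0.0 q [-0.84 -0.23  1.68  0.    1.7   0.63]
0 [array([323.8, 234.8]), array([323.9, 217.6]), array([394.1, 217.4]), array([391.5, 250.6]), array([253.6, 217.3])]
-0.013 [array([323.9, 243.2]), array([323.9, 224.9]), array([399. , 224.6]), array([395.9, 259.6]), array([248.7, 224.4])]
-0.02 [array([323.9, 248.1]), array([323.9, 229.3]), array([401.9, 228.8]), array([398.5, 264.9]), array([245.8, 228.6])]
-0.03 [array([323.9, 256. ]), array([324. , 236.2]), array([406.5, 235.5]), array([402.5, 273.1]), array([241.4, 235.3])]
-0.04 [array([324. , 264.7]), array([324., 244.]), array([411.6, 243. ]), array([406.9, 282.2]), array([236.4, 242.8])]
```

The picture and the handle grasp agree: the real fingertips are about 35 mm behind the reported TCP. I'll come down on bar A in stages, closing to test.

```bash
python3 -m inch '[[0.0105,-0.0091,0.03,0,0,0,0.6],[0.0102,-0.0091,0.03,0,0,0,0.6],[0.0102,-0.0091,0.03,0,0,0,0.6],[0.0102,-0.0091,0.03,0,0,0,0.6],[0.0102,-0.0091,0.03,0,0,0,0.6],[0.0102,-0.0093,0.03,0,0,0,0.6],[0,0,0.03,0,0,4,0.6],[0,0,0.03,0,0,0,0.6],[0,0,0.03,0,0,0,0.6],[0,0,0.02,0,0,0,0.6],[0,0,0,0,0,0,0.6],[0,0,0,0,0,0,0.6]]'; python3 - <<'E'
from h import *
s,M=st(); w=save('wrist','w7.png'); masks('wrist','bar_a',.038,2)
cv2.imwrite('pics/w7c.png',cv2.resize(w[100:360,160:480,::-1],(640,520),interpolation=2))
E
```

```text
time: 18.37
tool_pos: [0.4552, -0.2786, 0.0321]
eef_rot: [-3.14, -0.039, 0.003]
force: [-0.1, -1.1, -0.1]
width: 0.0513
finger_force: 0.0
t 18.37 tcp [ 0.4552 -0.2786  0.0321] x [ 1.     0.025 -0.002] z [-0.002  0.002 -1.   ] F [-0.1 -1.1 -0.1] w 0.0513 ff 0.0 q [-0.69  0.    1.96  0.    1.18  0.86]
t 18.42 tcp [ 0.4564 -0.2797  0.034 ] x [1.    0.025 0.001] z [ 0.001 -0.001 -1.   ] F [ 0.4 -0.  -0.1] w 0.0512 ff 0.0 q [-0.69  0.    1.96  0.    1.18  0.86]
bar_a 0.89 px 622 159 rgb [ 52. 150. 147.] c [ 0.5186 -0.5276] size [0.0953 0.0626] head 11.0
bar_a 0.79 px 496 226 rgb [112. 138. 120.] c [ 0.4548 -0.395 ] size [0.1035 0.0445] head 4.5
```

View pics/w7c.png

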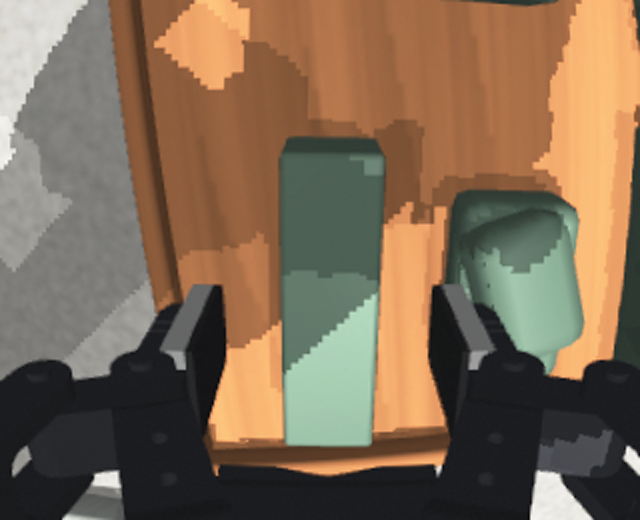

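The bar is centred between the fingers, and the lump is close to the right finger. I'll narrow the opening, shift 2.5 mm away from the lump and lower.

```bash
python3 -m inch '[[0,-0.0025,0,0,0,0,0.5],[0,0,0,0,0,0,0.5],[0,0,0,0,0,0,0.5],[0,0,0.01,0,0,0,0.5],[0,0,0.01,0,0,0,0.5],[0,0,0.01,0,0,0,0.5],[0,0,0,0,0,0,0.5]]'; python3 -m inch '[[0,0,0.006,0,0,0,0.5],[0,0,0.006,0,0,0,0.5],[0,0,0,0,0,0,0.5]]';python3 -m inch '[[0,0,0.004,0,0,0,0.5],[0,0,0,0,0,0,0.5],[0,0,0,0,0,0,0.5],[0,0,0,0,0,0,0],[0,0,0,0,0,0,0],[0,0,0,0,0,0,0],[0,0,0,0,0,0,0],[0,0,0,0,0,0,0]]' 80; python3 -c "
from h import *; st()"
```

```text
time: 19.1
tool_pos: [0.4534, -0.2755, -0.0005]
eef_rot: [-3.137, -0.037, 0.007]
force: [-1.2, 0.6, -0.3]
width: 0.0426
finger_force: 0.0
time: 19.35
tool_pos: [0.4548, -0.2766, -0.0104]
eef_rot: [-3.14, -0.037, 0.003]
force: [-0.9, 1.8, -0.2]
width: 0.0425
finger_force: 0.0
time: 20.02
tool_pos: [0.4562, -0.2778, -0.012]
eef_rot: [3.14, 0.037, 0.002]
force: [-0.5, 0.2, 4.3]
width: 0.0279
finger_force: 81.1
t 20.02 tcp [ 0.4562 -0.2778 -0.012 ] x [1.    0.024 0.001] z [ 0.001 -0.001 -1.   ] F [-0.5  0.2  4.3] w 0.0279 ff 81.11910223960876 q [-0.69  0.07  1.98 -0.    1.09  0.86]
```

Gripped, at w 27.9 mm. I'll lift, carry round the open clamp arm to channel 3, and check how the bar sits in the fingers.

```bash
python3 -m inch '[[0,0,-0.01,0,0,0,0],[0,0,-0.025,0,0,0,0],[0,0,-0.035,0,0,0,0],[0,0,-0.035,0,0,0,0],[0,0,-0.035,0,0,0,0],[0,0,-0.035,0,0,0,0],[0,0,0,0,0,0,0]]'; python3 -m inch '[[0.029,0,0,0,0,0,0],[0.029,0,0,0,0,0,0],[0.029,0,0,0,0,0,0],[0.029,0,0,0,0,0,0],[0.029,0,0,0,0,0,0],[0.029,0,0,0,0,0,0],[0.029,0,0,0,0,0,0],[0.029,0,0,0,0,-3.8,0]]';python3 -m inch '[[0.0024,-0.0253,0,0,0,0,0],[0.0024,-0.0253,0,0,0,0,0],[0.0024,-0.0253,0,0,0,0,0],[0.0024,-0.0253,0,0,0,0,0],[0.0024,-0.0253,0,0,0,0,0],[0.0024,-0.0253,0,0,0,0,0],[0.0024,-0.0253,0,0,0,0,0],[0.0024,-0.0253,0,0,0,0,0],[0,0,0,0,0,0,0],[0,0,0,0,0,0,0]]'; python3 - <<'E'
from h import *
s,M=st(); ci=r.camera_info('wrist'); w=save('wrist','w8.png')
for d in r.regions_of('wrist','bar_a')[:4]:
    ys,xs=np.nonzero(d['mask']); print(d['p'],len(xs),xs.min(),xs.max(),ys.min(),ys.max(),[np.round(M.T@(onz('wrist',(x,ys.min()+2),s['tool_pos'][2]+.05,ci)-s['tool_pos']),4) for x in (xs[ys==ys.min()+2].min(),xs[ys==ys.min()+2].max())])
cv2.imwrite('pics/w8c.png',w[60:400,120:520,::-1])
E
```

```text
time: 20.6
tool_pos: [0.4589, -0.2798, 0.1709]
eef_rot: [3.133, 0.037, 0.016]
force: [1.4, -1.2, -0.2]
width: 0.0285
finger_force: 83.4
time: 21.27
tool_pos: [0.6879, -0.2709, 0.16]
eef_rot: [-3.137, -0.143, 0.005]
force: [0.2, -0.6, -2.2]
width: 0.0278
finger_force: 83.4
time: 22.1
tool_pos: [0.6875, -0.0668, 0.1606]
eef_rot: [-3.138, -0.145, 0.004]
force: [0.3, -0.7, -2.5]
width: 0.0281
finger_force: 83.5
t 22.1 tcp [ 0.6875 -0.0668  0.1606] x [ 0.996  0.092 -0.003] z [-0.003  0.    -1.   ] F [ 0.3 -0.7 -2.5] w 0.0281 ff 83.4930431842804 q [-0.2   0.23  1.48 -0.    1.43  1.27]
0.95 1037 574 607 278 334 [array([-0.0174,  0.1709, -0.0501]), array([-0.0193,  0.1846, -0.0501])]
0.63 9472 289 357 184 336 [array([ 0.0411, -0.0121, -0.0501]), array([ 0.0412,  0.0107, -0.0501])]
```

View pics/w8c.png

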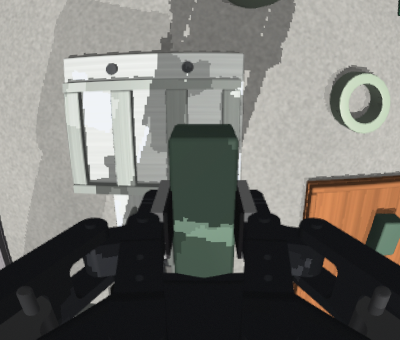

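```bash
python3 -m inch '[[0.0007,0.0022,0.025,0,0,0,0],[0,0,0.025,0,0,0,0],[0,0,0.025,0,0,0,0],[0,0,0.025,0,0,0,0],[0,0,0.02,0,0,0,0],[0,0,0.012,0,0,0,0],[0,0,0,0,0,0,0],[0,0,0,0,0,0,0]]'; python3 -m inch '[[0,0,0.005,0,0,0,0],[0,0,0.005,0,0,0,0],[0,0,0.004,0,0,0,0],[0,0,0,0,0,0,0],[0,0,0,0,0,0,0]]'; python3 -m inch '[[0,0,0.004,0,0,0,0],[0,0,0.004,0,0,0,0],[0,0,0,0,0,0,0],[0,0,0,0,0,0,0]]'; python3 -m inch '[[0,0,0.003,0,0,0,0],[0,0,0.003,0,0,0,0],[0,0,0,0,0,0,0],[0,0,0,0,0,0,0]]';python3 -c "
from h import *; st()"
```

```text
time: 22.87
tool_pos: [0.689, -0.0713, 0.0296]
eef_rot: [-3.138, -0.14, 0.002]
force: [0.3, 0.0, -1.8]
width: 0.0284
finger_force: 83.4
time: 23.28
tool_pos: [0.6892, -0.0705, 0.0161]
eef_rot: [-3.138, -0.142, 0.0]
force: [0.6, -0.5, -1.5]
width: 0.0281
finger_force: 83.4
time: 23.62
tool_pos: [0.6889, -0.0705, 0.0075]
eef_rot: [-3.138, -0.141, 0.002]
force: [-0.5, -0.6, -2.1]
width: 0.028
finger_force: 83.4
time: 23.95
tool_pos: [0.689, -0.0705, 0.0016]
eef_rot: [-3.138, -0.141, 0.001]
force: [0.5, -0.3, -2.1]
width: 0.0279
finger_force: 83.4
t 23.95 tcp [ 0.689  -0.0705  0.0016] x [ 0.996  0.09  -0.001] z [-0.001  0.    -1.   ] F [ 0.5 -0.3 -2.1] w 0.0279 ff 83.4462583065033 q [-0.21  0.39  1.57 -0.    1.18  1.27]
```

```bash
python3 -m inch '[[0,0,0.003,0,0,0,0],[0,0,0.002,0,0,0,0],[0,0,0,0,0,0,0],[0,0,0,0,0,0,0]]';python3 -m inch '[[0,0,0.002,0,0,0,0],[0,0,0,0,0,0,0],[0,0,0,0,0,0,0]]'; python3 -m inch '[[0,0,0.001,0,0,0,0],[0,0,0,0,0,0,0],[0,0,0,0,0,0,0]]'
```

```text
time: 24.28
tool_pos: [0.6891, -0.0705, -0.0032]
eef_rot: [-3.138, -0.141, 0.001]
force: [-0.0, 0.3, -2.7]
width: 0.028
finger_force: 83.4
time: 24.53
tool_pos: [0.6894, -0.0706, -0.0049]
eef_rot: [-3.138, -0.141, -0.0]
force: [-0.0, -0.7, -2.4]
width: 0.0284
finger_force: 83.5
time: 24.78
tool_pos: [0.6895, -0.0706, -0.005]
eef_rot: [3.138, 0.141, 0.0]
force: [-2.7, -0.1, 4.5]
width: 0.0278
finger_force: 84.1
```

Seated on the channel floor. I'll release and go for bar B.

```bash
python3 -m inch '[[0,0,-0.001,0,0,0,0.5],[0,0,0,0,0,0,0.5],[0,0,0,0,0,0,0.5],[0,0,0,0,0,0,0.5],[0,0,0,0,0,0,0.5],[0,0,-0.01,0,0,0,0.5],[0,0,-0.025,0,0,0,0.5],[0,0,-0.035,0,0,0,0.5],[0,0,-0.04,0,0,0,0.6],[0,0,-0.04,0,0,0,0.6],[0,0,-0.04,0,0,0,0.6]]'; python3 -m inch '[[0,0.0342,0,0,0,0,0.6],[0,0.0342,0,0,0,0,0.6],[0,0.0342,0,0,0,0,0.6],[0,0.0342,0,0,0,0,0.6],[0,0.0342,0,0,0,0,0.6],[0,0.0342,0,0,0,0,0.6],[0,0.0342,0,0,0,0,0.6],[0,0.0342,0,0,0,0,0.6],[0,0.0342,0,0,0,0,0.6]]'; python3 -m inch '[[-0.0316,0,0,0,0,0,0.6],[-0.0316,0,0,0,0,0,0.6],[-0.0316,0,0,0,0,0,0.6],[-0.0316,0,0,0,0,0,0.6],[-0.0316,0,0,0,0,0,0.6],[-0.0316,0,0,0,0,0,0.6],[-0.0316,0,0,0,0,0,0.6],[-0.0316,0,0,0,0,1.8,0.6],[0,0,0,0,0,0,0.6],[0,0,0,0,0,0,0.6]]'; python3 - <<'E'
from h import *
masks('wrist','bar_a',.038)
E
```

```text
time: 25.7
tool_pos: [0.6891, -0.0705, 0.1877]
eef_rot: [3.138, 0.141, 0.001]
force: [1.0, 0.5, 1.0]
width: 0.0513
finger_force: 0.0
time: 26.45
tool_pos: [0.717, -0.3788, 0.186]
eef_rot: [3.138, 0.141, 0.001]
force: [0.2, -0.4, 0.3]
width: 0.0512
finger_force: 0.0
time: 27.28
tool_pos: [0.4642, -0.4002, 0.186]
eef_rot: [3.14, 0.089, 0.002]
force: [1.3, -0.2, 0.3]
width: 0.0512
finger_force: 0.0
t 27.28 tcp [ 0.4642 -0.4002  0.186 ] x [0.998 0.057 0.001] z [ 0.001 -0.001 -1.   ] F [ 1.3 -0.2  0.3] w 0.0512 ff 0.0 q [-0.83  0.03  1.66  0.    1.45  0.68]
bar_a 0.93 px 84 28 rgb [ 79. 100.  86.] c [ 0.6655 -0.0744] size [0.0934 0.0472] head 5.6
bar_a 0.84 px 305 204 rgb [137. 162. 142.] c [ 0.4385 -0.3816] size [0.104  0.0321] head 11.8
bar_a 0.63 px 458 142 rgb [ 67. 188. 183.] c [ 0.5205 -0.5467] size [0.0968 0.0398] head 11.5
bar_a 0.62 px 318 330 rgb [54. 35. 23.] c [ 0.2674 -0.395 ] size [0.0202 0.0884] head -79.4
```

Bar B has been knocked aside, to (0.4385, -0.3816) with heading 11.8°, closer to the lump. I'll check the lump's position.

```bash
python3 - <<'E'
from h import *
w=save('wrist','w9.png')
masks('wrist','rough_stone',.03,2); masks('wrist','bar_a',.038,3); 
cv2.imwrite('pics/w9c.png',cv2.resize(w[100:320,200:440,::-1],(600,550),interpolation=2))
E
```

```text
t 27.43 tcp [ 0.4661 -0.3999  0.1858] x [0.998 0.059 0.001] z [ 0.001 -0.001 -1.   ] F [-0.1 -0.3  0.3] w 0.0515 ff 0.0 q [-0.83  0.04  1.65  0.    1.45  0.68]
rough_stone 0.78 px 268 195 rgb [ 97. 116. 101.] c [ 0.4486 -0.3384] size [0.0634 0.0429] head 3.9
t 27.53 tcp [ 0.4663 -0.3998  0.1854] x [0.998 0.06  0.   ] z [ 0. -0. -1.] F [-0.4 -1.3 -0.4] w 0.0515 ff 0.0 q [-0.83  0.04  1.65  0.    1.45  0.68]
bar_a 0.91 px 84 28 rgb [ 80. 101.  87.] c [ 0.6663 -0.0735] size [0.0944 0.049 ] head 5.5
bar_a 0.86 px 321 331 rgb [53. 34. 22.] c [ 0.2694 -0.3997] size [0.0179 0.0784] head -78.7
bar_a 0.66 px 305 205 rgb [138. 164. 143.] c [ 0.4387 -0.3814] size [0.1028 0.0321] head 11.9
```

View pics/w9c.png

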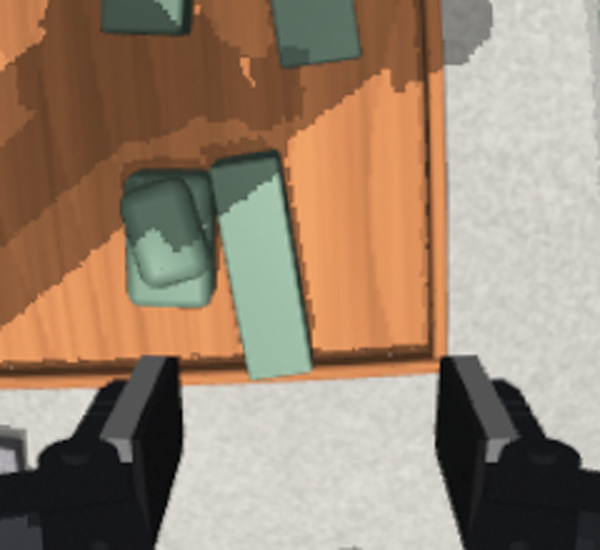

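The far part of bar B's left side touches the lump, but its last 35 mm near the robot is free. I'll grip it there, set it over to the right clear of the lump, and regrip.

```bash
python3 -m inch '[[-0.0308,-0.0073,0,0,0,0,0.5],[-0.0308,-0.0074,0,0,0,0,0.5],[0,0,0.03,0,0,-4.3,0.5],[0,0,0.035,0,0,-4.3,0.5],[0,0,0.035,0,0,0,0.5],[0,0,0.035,0,0,0,0.5],[0,0,0.025,0,0,0,0.5],[0,0,0.016,0,0,0,0.5],[0,0,0,0,0,0,0.5]]'; python3 -m inch '[[0,0,0.01,0,0,0,0.5],[0,0,0.01,0,0,0,0.5],[0,0,0,0,0,0,0.5],[0,0,0,0,0,0,0.5],[0,0,0,0,0,0,0],[0,0,0,0,0,0,0],[0,0,0,0,0,0,0],[0,0,0,0,0,0,0],[0,0,0,0,0,0,0]]' 80; python3 -c "
from h import *; st()"
```

```text
time: 28.38
tool_pos: [0.4008, -0.3856, 0.0042]
eef_rot: [-3.117, -0.327, 0.008]
force: [-0.2, -0.6, 0.1]
width: 0.0428
finger_force: 0.0
time: 29.13
tool_pos: [0.4037, -0.3897, -0.0095]
eef_rot: [3.123, 0.327, 0.002]
force: [-0.1, 0.2, 6.4]
width: 0.0279
finger_force: 81.5
t 29.13 tcp [ 0.4037 -0.3897 -0.0095] x [0.978 0.207 0.001] z [ 0.002 -0.002 -1.   ] F [-0.1  0.2  6.4] w 0.0279 ff 81.53226256370544 q [-0.9   0.13  1.91  0.    1.1   0.46]
```

```bash
python3 -m inch '[[0,0,-0.01,0,0,0,0],[0,0,-0.01,0,0,0,0],[0.003,0.007,0,0,0,0,0],[0.004,0.007,0,0,0,0,0],[0.004,0.006,0,0,0,0,0],[0,0,0,0,0,4.4,0],[0,0,0,0,0,4.4,0],[0,0,0,0,0,0,0]]'; python3 -m inch '[[0,0,0.006,0,0,0,0],[0,0,0.006,0,0,0,0],[0,0,0.005,0,0,0,0],[0,0,0,0,0,0,0],[0,0,0,0,0,0,0]]'; python3 -m inch '[[0,0,0.002,0,0,0,0],[0,0,0,0,0,0,0],[0,0,0,0,0,0,0]]'
```

```text
time: 29.8
tool_pos: [0.4179, -0.4063, 0.0084]
eef_rot: [-3.14, -0.085, 0.001]
force: [-0.1, 0.1, -2.0]
width: 0.028
finger_force: 80.7
time: 30.22
tool_pos: [0.4175, -0.4057, -0.0087]
eef_rot: [-3.139, -0.087, 0.001]
force: [0.4, -0.1, -2.1]
width: 0.0281
finger_force: 80.6
time: 30.47
tool_pos: [0.4179, -0.4061, -0.0094]
eef_rot: [3.14, 0.087, -0.0]
force: [-0.7, 1.5, 3.5]
width: 0.0277
finger_force: 81.1
```

```bash
python3 -m inch '[[0,0,0,0,0,0,0.5],[0,0,0,0,0,0,0.5],[0,0,0,0,0,0,0.5],[0,0,0,0,0,0,0.5],[0,0,0,0,0,0,0.5],[0,0,-0.015,0,0,0,0.5],[0,0,-0.015,0,0,0,0.5],[0.025,0,0,0,0,0,0.5],[0.026,0,0,0,0,0,0.5],[0,0,0,0,0,0,0.5],[0,0,0,0,0,0,0.5]]'; python3 -m inch '[[0,0,0.015,0,0,0,0.5],[0,0,0.014,0,0,0,0.5],[0,0,0,0,0,0,0.5],[0,0,0.003,0,0,0,0.5],[0,0,0,0,0,0,0],[0,0,0,0,0,0,0],[0,0,0,0,0,0,0],[0,0,0,0,0,0,0],[0,0,0,0,0,0,0]]' 80; python3 -m inch '[[0,0,-0.01,0,0,0,0],[0,0,-0.025,0,0,0,0],[0,0,-0.035,0,0,0,0],[0,0,-0.035,0,0,0,0],[0,0,-0.035,0,0,0,0],[0,0,-0.035,0,0,0,0],[0,0,0,0,0,0,0],[0,0,0,0,0,0,0]]'
python3 - <<'E'
from h import *
s,M=st(); ci=r.camera_info('wrist'); r.get_image('wrist')
for d in r.regions_of('wrist','bar_a')[:4]:
    ys,xs=np.nonzero(d['mask']); y=ys.min()+2; print(d['p'],len(xs),xs.min(),xs.max(),ys.min(),ys.max(),[np.round(M.T@(onz('wrist',(x,y),s['tool_pos'][2]+.018,ci)-s['tool_pos']),4) for x in (xs[ys==y].min(),xs[ys==y].max())])
E
```

```text
time: 31.38
tool_pos: [0.4695, -0.4032, 0.0202]
eef_rot: [3.14, 0.089, 0.0]
force: [-0.4, 0.2, -0.2]
width: 0.0428
finger_force: 0.0
time: 32.13
tool_pos: [0.4687, -0.4032, -0.0118]
eef_rot: [3.14, 0.087, 0.0]
force: [0.3, 0.3, -1.4]
width: 0.0282
finger_force: 81.3
time: 32.8
tool_pos: [0.4703, -0.4048, 0.1678]
eef_rot: [3.135, 0.087, 0.008]
force: [-0.1, -0.5, -2.7]
width: 0.0283
finger_force: 81.7
t 32.8 tcp [ 0.4703 -0.4048  0.1678] x [0.998 0.055 0.005] z [ 0.005 -0.006 -1.   ] F [-0.1 -0.5 -2.7] w 0.0283 ff 81.69349908828735 q [-0.83  0.06  1.66  0.    1.42  0.68]
0.96 9234 288 357 189 336 [array([ 0.0314, -0.0157, -0.0179]), array([ 0.0314,  0.0141, -0.0178])]
0.78 1458 58 85 0 62 [array([ 0.167 , -0.1787, -0.0182]), array([ 0.159 , -0.1538, -0.0181])]
0.7 2952 440 477 103 194 [array([ 0.0786,  0.0649, -0.0172]), array([ 0.0801,  0.0808, -0.0171])]
0.69 1413 0 46 119 218 [array([ 0.0875, -0.2211, -0.0189]), array([ 0.0864, -0.2139, -0.0188])]
```

```bash
python3 -m inch '[[0,0,0,0,0,-2,0],[0.0313,0,0,0,0,0,0],[0.0313,0,0,0,0,0,0],[0.0314,0,0,0,0,0,0],[0.0314,0,0,0,0,0,0],[0.0314,0,0,0,0,0,0],[0.0314,0,0,0,0,0,0],[0.0313,0,0,0,0,0,0],[0.0314,0,0,0,0,0,0]]'; python3 -m inch '[[0,-0.0357,0,0,0,0,0],[0,-0.0357,0,0,0,0,0],[0,-0.0357,0,0,0,0,0],[0,-0.0357,0,0,0,0,0],[0,-0.0357,0,0,0,0,0],[0,-0.0358,0,0,0,0,0],[0,-0.0358,0,0,0,0,0],[0,-0.0358,0,0,0,0,0],[0,-0.0358,0,0,0,0,0],[0,-0.0358,0,0,0,0,0],[0,-0.0358,0,0,0,0,0],[0,-0.0358,0,0,0,0,0]]'; python3 -m inch '[[0,0,0,0,0,0,0],[0,0,0,0,0,0,0]]' ; python3 -c "
from h import *; st()"
```

```text
time: 33.65
tool_pos: [0.7186, -0.3794, 0.1589]
eef_rot: [-3.135, -0.141, 0.008]
force: [0.1, -0.6, -1.6]
width: 0.0282
finger_force: 81.5
time: 34.65
tool_pos: [0.6778, 0.0484, 0.1597]
eef_rot: [-3.138, -0.141, 0.008]
force: [-0.1, 0.1, -2.1]
width: 0.0279
finger_force: 81.5
time: 34.82
tool_pos: [0.6781, 0.0487, 0.16]
eef_rot: [-3.138, -0.147, 0.008]
force: [0.0, -0.6, -2.2]
width: 0.0285
finger_force: 81.5
t 34.82 tcp [0.6781 0.0487 0.16  ] x [ 0.996  0.093 -0.005] z [-0.005 -0.    -1.   ] F [ 0.  -0.6 -2.2] w 0.0285 ff 81.52540326118469 q [-0.04  0.21  1.51 -0.    1.43  1.44]
```

```bash
python3 -m inch '[[0.003,0.0028,0.025,0,0,0,0],[0,0,0.025,0,0,0,0],[0,0,0.025,0,0,0,0],[0,0,0.025,0,0,0,0],[0,0,0.02,0,0,0,0],[0,0,0.01,0,0,0,0],[0,0,0,0,0,0,0],[0,0,0,0,0,0,0]]'; python3 -m inch '[[0,0,0.005,0,0,0,0],[0,0,0.005,0,0,0,0],[0,0,0.004,0,0,0,0],[0,0,0,0,0,0,0],[0,0,0,0,0,0,0]]'; python3 -m inch '[[0,0,0.004,0,0,0,0],[0,0,0.004,0,0,0,0],[0,0,0,0,0,0,0],[0,0,0,0,0,0,0]]'; python3 -m inch '[[0,0,0.003,0,0,0,0],[0,0,0,0,0,0,0],[0,0,0,0,0,0,0]]'
```

```text
time: 35.48
tool_pos: [0.6827, 0.0434, 0.0321]
eef_rot: [-3.138, -0.14, 0.003]
force: [0.1, 1.0, -1.3]
width: 0.028
finger_force: 81.5
time: 35.9
tool_pos: [0.6832, 0.0442, 0.0191]
eef_rot: [-3.138, -0.141, 0.0]
force: [0.8, 0.1, -2.2]
width: 0.028
finger_force: 81.5
time: 36.23
tool_pos: [0.6828, 0.0442, 0.0105]
eef_rot: [-3.138, -0.141, 0.002]
force: [0.1, 0.1, -3.2]
width: 0.0281
finger_force: 81.5
time: 36.48
tool_pos: [0.6831, 0.0441, 0.0079]
eef_rot: [-3.138, -0.141, 0.001]
force: [0.2, 0.5, -1.4]
width: 0.0283
finger_force: 81.5
```

```bash
python3 -m inch '[[-0.0013,-0.001,0,0,0,0,0],[0,0,0.003,0,0,0,0],[0,0,0.003,0,0,0,0],[0,0,0,0,0,0,0],[0,0,0,0,0,0,0]]'; python3 -m inch '[[0,0,0.003,0,0,0,0],[0,0,0.002,0,0,0,0],[0,0,0,0,0,0,0],[0,0,0,0,0,0,0]]'; python3 -m inch '[[0,0,0.002,0,0,0,0],[0,0,0,0,0,0,0],[0,0,0,0,0,0,0]]'
```

```text
time: 36.9
tool_pos: [0.6827, 0.0452, 0.006]
eef_rot: [3.138, 0.142, 0.001]
force: [-10.0, -0.1, 14.7]
width: 0.0278
finger_force: 83.7
time: 37.23
tool_pos: [0.6832, 0.0451, 0.0055]
eef_rot: [3.138, 0.142, 0.001]
force: [-21.4, 0.3, 33.2]
width: 0.0285
finger_force: 86.2
time: 37.48
tool_pos: [0.6849, 0.0451, 0.0045]
eef_rot: [3.138, 0.142, 0.007]
force: [-17.4, 0.1, 32.1]
width: 0.0279
finger_force: 87.2
```

The bar touches the top of the end stop. I'll lift it, shift back 3 mm along the channel and retry.

```bash
python3 -m inch '[[0,0,-0.006,0,0,0,0],[0,0,-0.004,0,0,0,0],[-0.003,0,0,0,0,0,0],[0,0,0,0,0,0,0],[0,0,0,0,0,0,0]]'; python3 -m inch '[[0,0,0.004,0,0,0,0],[0,0,0.003,0,0,0,0],[0,0,0,0,0,0,0],[0,0,0,0,0,0,0]]'; python3 -m inch '[[0,0,0.002,0,0,0,0],[0,0,0.002,0,0,0,0],[0,0,0,0,0,0,0],[0,0,0,0,0,0,0]]'
```

```text
time: 37.9
tool_pos: [0.6776, 0.0448, 0.0034]
eef_rot: [-3.138, -0.141, 0.004]
force: [-0.1, -0.7, -2.2]
width: 0.0281
finger_force: 82.8
time: 38.23
tool_pos: [0.6783, 0.0447, -0.0029]
eef_rot: [-3.138, -0.141, 0.002]
force: [-0.6, -0.2, -1.9]
width: 0.0281
finger_force: 82.8
time: 38.57
tool_pos: [0.6794, 0.0448, -0.0045]
eef_rot: [3.138, 0.141, 0.001]
force: [-2.6, 0.4, 4.5]
width: 0.0283
finger_force: 83.6
```

Seated. I'll release, then go over to the handle grip.

```bash
python3 -m inch '[[0,0,0,0,0,0,0.5],[0,0,0,0,0,0,0.5],[0,0,0,0,0,0,0.5],[0,0,0,0,0,0,0.5],[0,0,0,0,0,0,0.5],[0,0,-0.015,0,0,0,0.5],[0,0,-0.04,0,0,0,0.5],[0,0,-0.04,0,0,0,0.6],[0,0,-0.04,0,0,0,0.6],[0,0,-0.04,0,0,0,0.6],[0,0,-0.04,0,0,0,0.6]]'; python3 -m inch '[[-0.0304,0.0033,0,0,0,0,0.6],[-0.0304,0.0033,0,0,0,0,0.6],[-0.0304,0.0033,0,0,0,0,0.6],[-0.0304,0.0033,0,0,0,0,0.6],[-0.0304,0.0033,0,0,0,0,0.6],[-0.0304,0.0033,0,0,0,0,0.6],[-0.0304,0.0033,0,0,0,0,0.6],[-0.0304,0.0033,0,0,0,0,0.6],[0,0,0,0,0,0,0.6],[0,0,0,0,0,0,0.6]]'; python3 - <<'E'
from h import *
masks('wrist','bar_a',.045,4)
for d in r.spot_in('wrist','handle_grip')[:1]: print(d)
E
```

```text
time: 39.48
tool_pos: [0.6787, 0.0448, 0.2126]
eef_rot: [3.138, 0.141, 0.002]
force: [0.9, 1.1, 0.9]
width: 0.0517
finger_force: 0.0
time: 40.32
tool_pos: [0.4386, -0.0036, 0.2103]
eef_rot: [3.138, 0.14, 0.005]
force: [0.0, -0.8, -0.4]
width: 0.0512
finger_force: 0.0
t 40.32 tcp [ 0.4386 -0.0036  0.2103] x [0.996 0.089 0.003] z [ 0.003 -0.    -1.   ] F [ 0.  -0.8 -0.4] w 0.0512 ff 0.0 q [-0.18 -0.43  2.01  0.    1.55  1.3 ]
bar_a 0.91 px 301 12 rgb [100. 123. 108.] c [0.6288 0.0394] size [0.0288 0.029 ] head -86.4
bar_a 0.86 px 538 312 rgb [94. 58. 36.] c [ 0.2573 -0.3712] size [0.0525 0.1029] head -79.2
bar_a 0.73 px 400 13 rgb [ 92. 113.  99.] c [ 0.6416 -0.0713] size [0.0356 0.0357] head -83.0
bar_a 0.69 px 628 168 rgb [ 45. 124. 120.] c [ 0.5188 -0.5134] size [0.0959 0.0725] head 9.2
{'point': [0.4464, -0.0284, 0.1099], 'p': 0.7}
```

```bash
python3 -m inch '[[0,0,0,0,0,-7,0.6],[0,0,0,0,0,-7,0.6],[0,0,0,0,0,-7,0.6],[0,0,0,0,0,-7,0.6],[0,0,0,0,0,-7,0.6],[0,0,0,0,0,-7,0.6],[0,0,0,0,0,-7,0.6],[0,0,0,0,0,-7,0.6],[0,0,0,0,0,-7,0.6],[0,0,0,0,0,-7,0.6],[0,0,0,0,0,-7,0.6],[0,0,0,0,0,-7,0.6]]' >/dev/null; python3 -m inch '[[0,0,0,0,0,-6,0.6],[0,0,0,0,0,0,0.6],[0,0,0,0,0,0,0.6]]'; python3 -c "
from h import *; st(); masks('wrist','handle_grip',.105,1)"
```

```text
time: 41.72
tool_pos: [0.4397, -0.0033, 0.2091]
eef_rot: [-2.121, -2.316, 0.0]
force: [0.5, -0.0, -0.5]
width: 0.0514
finger_force: 0.0
t 41.72 tcp [ 0.4397 -0.0033  0.2091] x [-0.088  0.996  0.   ] z [-0.001  0.    -1.   ] F [ 0.5 -0.  -0.5] w 0.0514 ff 0.0 q [-0.18 -0.42  2.01  0.    1.55 -0.26]
t 41.72 tcp [ 0.4397 -0.0033  0.2091] x [-0.088  0.996  0.   ] z [-0.001  0.    -1.   ] F [ 0.5 -0.  -0.5] w 0.0514 ff 0.0 q [-0.18 -0.42  2.01  0.    1.55 -0.26]
handle_grip 0.88 px 348 217 rgb [64. 65. 64.] c [ 0.4891 -0.0297] size [0.1095 0.1248] head -85.4
```

```bash
python3 -m inch '[[0,0,0.035,0,0,0,0.6],[0,0,0.035,0,0,0,0.6],[0,0,0.035,0,0,0,0.6],[0,0,0.025,0,0,0,0.6],[0,0,0.016,0,0,0,0.6],[0,0,0.01,0,0,0,0.6],[0,0,0,0,0,0,0.6]]'; python3 -m inch '[[0,0,0,0,0,0,0],[0,0,0,0,0,0,0],[0,0,0,0,0,0,0],[0,0,0,0,0,0,0],[0,0,0,0,0,0,0],[0,0,0,0,0,0,0],[0,0,0,0,0,0,0]]' 100; python3 -c "
from h import *; st()"
```

```text
time: 42.4
tool_pos: [0.4373, -0.0031, 0.0507]
eef_rot: [-2.118, -2.315, 0.004]
force: [-0.1, -0.3, -0.1]
width: 0.0511
finger_force: 0.0
time: 42.98
tool_pos: [0.4394, -0.0038, 0.0552]
eef_rot: [2.119, 2.319, -0.001]
force: [-4.9, 0.6, 5.5]
width: 0.013
finger_force: 97.6
t 42.98 tcp [ 0.4394 -0.0038  0.0552] x [-0.09   0.996 -0.001] z [ 0.    -0.001 -1.   ] F [-4.9  0.6  5.5] w 0.013 ff 97.55948781967163 q [-0.18 -0.28  2.17 -0.    1.25 -0.27]
```

```bash
python3 -m inch '[[0,0.0056,-0.0072,0,0,0,0],[0,0.0062,-0.0068,0,0,0,0],[0,0.0068,-0.0061,0,0,0,0],[0,0.0072,-0.0057,0,0,0,0],[0,0,0,0,0,0,0],[0,0,0,0,0,0,0]]'; python3 -m inch '[[0,0.0077,-0.005,0,0,0,0],[0,0.0081,-0.0042,0,0,0,0],[0,0,0,0,0,0,0],[0,0,0,0,0,0,0]]'; python3 -m inch '[[0,0.0085,-0.0035,0,0,0,0],[0,0.0087,-0.0027,0,0,0,0],[0,0,0,0,0,0,0],[0,0,0,0,0,0,0]]'
```

```text
time: 43.48
tool_pos: [0.4615, -0.0018, 0.0806]
eef_rot: [-2.115, -2.315, 0.013]
force: [-14.0, -2.4, 13.3]
width: 0.0126
finger_force: 98.4
time: 43.82
tool_pos: [0.4794, -0.0002, 0.0929]
eef_rot: [-2.117, -2.317, 0.007]
force: [-17.7, 0.2, 23.0]
width: 0.0128
finger_force: 98.4
time: 44.15
tool_pos: [0.5012, 0.0021, 0.1001]
eef_rot: [2.116, 2.315, 0.009]
force: [-2.6, 2.1, 14.4]
width: 0.0128
finger_force: 102.2
```

```bash
python3 -m inch '[[0,0.009,-0.002,0,0,0,0],[0,0.009,-0.0012,0,0,0,0],[0,0,0,0,0,0,0],[0,0,0,0,0,0,0]]'; python3 -m inch '[[0,0.0092,-0.0004,0,0,0,0],[0,0.0092,0.0004,0,0,0,0],[0,0,0,0,0,0,0],[0,0,0,0,0,0,0]]'; python3 -m inch '[[0,0.009,0.0012,0,0,0,0],[0,0.009,0.002,0,0,0,0],[0,0,0,0,0,0,0],[0,0,0,0,0,0,0]]'
```

```text
time: 44.48
tool_pos: [0.519, 0.0034, 0.1015]
eef_rot: [2.114, 2.315, 0.008]
force: [1.0, 1.1, 7.1]
width: 0.0125
finger_force: 105.0
time: 44.82
tool_pos: [0.5366, 0.0056, 0.0998]
eef_rot: [2.118, 2.315, 0.009]
force: [4.5, 3.4, 4.6]
width: 0.0128
finger_force: 108.6
time: 45.15
tool_pos: [0.5535, 0.006, 0.0953]
eef_rot: [2.113, 2.318, 0.003]
force: [6.8, -0.9, 0.5]
width: 0.0128
finger_force: 112.0
```

```bash
python3 -m inch '[[0,0.0061,0.0018,0,0,0,0],[0,0.006,0.0022,0,0,0,0],[0,0,0,0,0,0,0],[0,0,0,0,0,0,0]]'; python3 -m inch '[[0,0.0059,0.0026,0,0,0,0],[0,0,0,0,0,0,0],[0,0,0,0,0,0,0]]'; python3 -m inch '[[0,0.0057,0.003,0,0,0,0],[0,0,0,0,0,0,0],[0,0,0,0,0,0,0]]'
```

```text
time: 45.48
tool_pos: [0.5632, 0.0069, 0.0917]
eef_rot: [2.117, 2.321, -0.005]
force: [-1.9, -2.4, 10.3]
width: 0.0129
finger_force: 113.3
time: 45.73
tool_pos: [0.5697, 0.0084, 0.088]
eef_rot: [-2.121, -2.318, -0.001]
force: [-0.6, 12.1, 7.5]
width: 0.0131
finger_force: 116.0
time: 45.98
tool_pos: [0.5756, 0.0088, 0.0845]
eef_rot: [2.119, 2.318, 0.0]
force: [4.8, -15.0, -1.2]
width: 0.0128
finger_force: 116.3
```

```bash
python3 -m inch '[[0,0.0035,0.002,0,0,0,0],[0,0,0,0,0,0,0],[0,0,0,0,0,0,0]]'; python3 -m inch '[[0,0.0035,0.002,0,0,0,0],[0,0,0,0,0,0,0],[0,0,0,0,0,0,0]]'
```

```text
time: 46.23
tool_pos: [0.5754, 0.0126, 0.0836]
eef_rot: [-2.108, -2.314, 0.003]
force: [-13.0, 9.6, 16.8]
width: 0.0125
finger_force: 120.2
time: 46.48
tool_pos: [0.5752, 0.0126, 0.0834]
eef_rot: [-2.103, -2.31, 0.015]
force: [-31.2, 7.3, 33.6]
width: 0.0128
finger_force: 122.2
```

At the stop. I'll release and leave it locked for over two seconds.

```bash
python3 -m inch '[[0,-0.004,-0.002,0,0,0,0],[0,0,0,0,0,0,0.4],[0,0,0,0,0,0,0.4],[0,0,0,0,0,0,0.4],[0,0,0,0,0,0,0.4],[0,0,0,0,0,0,0.4],[0,0,-0.02,0,0,0,0.5],[0,0,-0.04,0,0,0,0.6],[0,0,-0.04,0,0,0,0.6],[0,0,0,0,0,0,0.6],[0,0,0,0,0,0,0.6],[0,0,0,0,0,0,0.6]]'; for i in 1 2; do python3 -m inch '[[0,0,0,0,0,0,0.6],[0,0,0,0,0,0,0.6],[0,0,0,0,0,0,0.6],[0,0,0,0,0,0,0.6],[0,0,0,0,0,0,0.6],[0,0,0,0,0,0,0.6],[0,0,0,0,0,0,0.6],[0,0,0,0,0,0,0.6],[0,0,0,0,0,0,0.6],[0,0,0,0,0,0,0.6],[0,0,0,0,0,0,0.6],[0,0,0,0,0,0,0.6]]' >/dev/null; done
python3 - <<'E'
from h import *
st(); w=save('wrist','w10.png'); s=save('scene','s10.png')
for c in ('wrist','scene'):
    for d in r.spot_in(c,'handle_grip')[:2]: print(c,d)
a=cv2.resize(s[165:285,230:370,::-1],(560,480),interpolation=2)
b=w[60:300,200:440,::-1]
cv2.imwrite('pics/j10.png',np.hstack([a,np.vstack([b,np.zeros((240,240,3),np.uint8)])]))
E
```

```text
time: 47.48
tool_pos: [0.5783, 0.009, 0.1823]
eef_rot: [-2.119, -2.319, 0.0]
force: [0.3, -0.6, -0.9]
width: 0.0514
finger_force: 0.0
t 49.48 tcp [0.5784 0.0092 0.1827] x [-0.09   0.996  0.   ] z [ 0.  0. -1.] F [-0.1  0.2 -0.1] w 0.0511 ff 0.0 q [-0.11 -0.05  1.74  0.    1.45 -0.2 ]
wrist {'point': [0.5738, -0.0145, 0.1411], 'p': 0.97}
scene {'point': [0.6604, -0.0017, 0.0288], 'p': 0.62}
scene {'point': [0.574, -0.0165, 0.1378], 'p': 0.61}
```

View pics/j10.png

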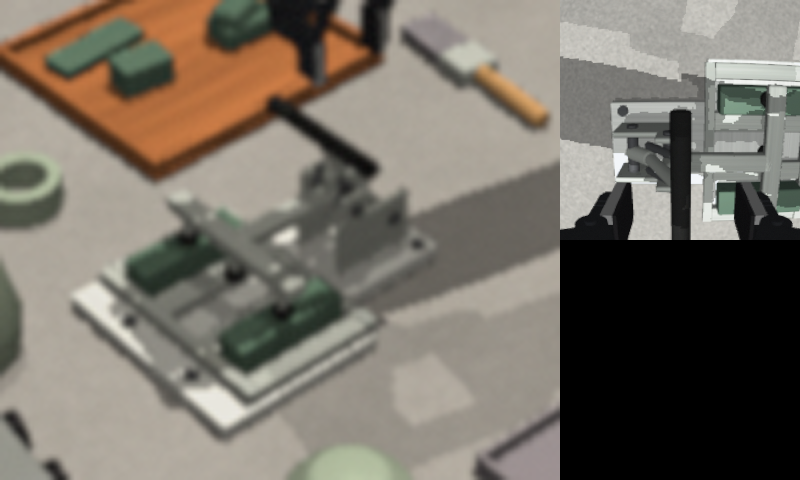

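The picture shows the clamp closed, with its pads on both bars and the handle past upright; it has been locked for over 3 s. Now I'll regrip and swing it open.

```bash
python3 -m inch '[[0,-0.002,0.03,0,0,0,0.6],[0,0,0.035,0,0,0,0.6],[0,0,0.023,0,0,0,0.6],[0,0,0.01,0,0,0,0.6],[0,0,0,0,0,0,0],[0,0,0,0,0,0,0],[0,0,0,0,0,0,0],[0,0,0,0,0,0,0],[0,0,0,0,0,0,0],[0,0,0,0,0,0,0],[0,0,0,0,0,0,0]]' 100; python3 -m inch '[[0,-0.0057,-0.003,0,0,0,0],[0,-0.0059,-0.0026,0,0,0,0],[0,0,0,0,0,0,0],[0,0,0,0,0,0,0]]';python3 -m inch '[[0,-0.006,-0.0022,0,0,0,0],[0,-0.0061,-0.0018,0,0,0,0],[0,0,0,0,0,0,0],[0,0,0,0,0,0,0]]'
```

```text
time: 50.6
tool_pos: [0.5761, 0.0087, 0.087]
eef_rot: [-2.119, -2.319, 0.002]
force: [-7.0, -1.5, 2.2]
width: 0.0125
finger_force: 97.5
time: 50.93
tool_pos: [0.566, 0.0078, 0.093]
eef_rot: [2.117, 2.317, 0.003]
force: [-0.9, 0.4, 5.1]
width: 0.0129
finger_force: 98.5
time: 51.27
tool_pos: [0.5564, 0.0069, 0.0968]
eef_rot: [2.114, 2.313, 0.011]
force: [6.3, 1.5, -0.4]
width: 0.013
finger_force: 98.0
```

```bash
python3 -m inch '[[0,-0.009,-0.002,0,0,0,0],[0,-0.009,-0.0012,0,0,0,0],[0,-0.0092,-0.0004,0,0,0,0],[0,-0.0092,0.0004,0,0,0,0],[0,0,0,0,0,0,0],[0,0,0,0,0,0,0]]'; python3 -m inch '[[0,-0.009,0.0012,0,0,0,0],[0,-0.009,0.002,0,0,0,0],[0,-0.0087,0.0027,0,0,0,0],[0,-0.0085,0.0035,0,0,0,0],[0,0,0,0,0,0,0],[0,0,0,0,0,0,0]]'
```

```text
time: 51.77
tool_pos: [0.5222, 0.0037, 0.104]
eef_rot: [2.112, 2.311, 0.016]
force: [4.0, 2.7, 13.6]
width: 0.013
finger_force: 98.1
time: 52.27
tool_pos: [0.4834, 0.0003, 0.0937]
eef_rot: [2.116, 2.317, 0.004]
force: [-7.4, 1.5, 19.9]
width: 0.0123
finger_force: 107.9
```

```bash
python3 -m inch '[[0,-0.0081,0.0042,0,0,0,0],[0,-0.0077,0.005,0,0,0,0],[0,-0.0072,0.0057,0,0,0,0],[0,-0.0068,0.0061,0,0,0,0],[0,0,0,0,0,0,0],[0,0,0,0,0,0,0]]'; python3 -m inch '[[0,-0.0062,0.0068,0,0,0,0],[0,-0.0056,0.0072,0,0,0,0],[0,0,0,0,0,0,0],[0,0,0,0,0,0,0]]';python3 -m inch '[[0,-0.0023,0.0033,0,0,0,0],[0,0,0,0,0,0,0],[0,0,0,0,0,0,0]]'
```

```text
time: 52.77
tool_pos: [0.4514, -0.0024, 0.0694]
eef_rot: [-2.118, -2.32, 0.002]
force: [-8.0, 1.1, 12.5]
width: 0.0128
finger_force: 114.6
time: 53.1
tool_pos: [0.4394, -0.0039, 0.0539]
eef_rot: [-2.12, -2.318, 0.003]
force: [-4.8, -1.7, 5.9]
width: 0.0128
finger_force: 118.0
time: 53.35
tool_pos: [0.4396, -0.0038, 0.0537]
eef_rot: [2.118, 2.317, 0.003]
force: [-8.0, -0.1, 17.8]
width: 0.0129
finger_force: 119.3
```

```bash
python3 -m inch '[[0,-0.0023,0.0033,0,0,0,0],[0,0,0,0,0,0,0],[0,0,0,0,0,0,0]]';  python3 -m inch '[[0,0,0,0,0,0,0.5],[0,0,0,0,0,0,0.6],[0,0,0,0,0,0,0.6],[0,0,0,0,0,0,0.6],[0,0,0,0,0,0,0.6],[0,0,0,0,0,0,0.6],[0,0,-0.03,0,0,0,0.6],[0,0,-0.04,0,0,0,0.6],[0,0,-0.04,0,0,0,0.6],[0,0,-0.04,0,0,0,0.6]]';  python3 -m inch '[[0,0,0,0,0,7,0.6],[0,0,0,0,0,7,0.6],[0,0,0,0,0,7,0.6],[0,0,0,0,0,7,0.6],[0,0,0,0,0,7,0.6],[0,0,0,0,0,7,0.6],[0,0,0,0,0,7,0.6],[0,0,0,0,0,7,0.6],[0,0,0,0,0,7,0.6],[0,0,0,0,0,7,0.6],[0,0,0,0,0,7,0.6],[0,0,0,0,0,7,0.6]]' >/dev/null;  python3 -m inch '[[0,0,0,0,0,6,0.6],[0.0304,-0.0033,0,0,0,0,0.6],[0.0304,-0.0033,0,0,0,0,0.6],[0.0304,-0.0033,0,0,0,0,0.6],[0.0304,-0.0033,0,0,0,0,0.6],[0,0,0,0,0,0,0.6],[0,0,0,0,0,0,0.6]]'
python3 - <<'E'
from h import *
masks('wrist','bar_a',.045,5); masks('wrist','tray',.02,1)
for d in r.spot_in('wrist','handle_grip')[:1]: print(d)
E
```

```text
time: 53.6
tool_pos: [0.4399, -0.0039, 0.0536]
eef_rot: [2.116, 2.314, 0.008]
force: [-8.3, 3.2, 30.1]
width: 0.013
finger_force: 120.8
time: 54.43
tool_pos: [0.4347, -0.0036, 0.1974]
eef_rot: [-2.118, -2.318, 0.001]
force: [0.6, -0.6, 0.7]
width: 0.0513
finger_force: 0.0
time: 56.02
tool_pos: [0.5556, 0.0206, 0.195]
eef_rot: [-3.138, -0.142, 0.005]
force: [0.1, -0.7, -0.1]
width: 0.0511
finger_force: 0.0
t 56.02 tcp [0.5556 0.0206 0.195 ] x [ 0.996  0.091 -0.003] z [-0.003  0.    -1.   ] F [ 0.1 -0.7 -0.1] w 0.0511 ff 0.0 q [-0.1  -0.11  1.78 -0.    1.48  1.38]
bar_a 0.88 px 416 83 rgb [ 99. 121. 106.] c [ 0.6757 -0.0676] size [0.1009 0.0372] head 5.3
bar_a 0.72 px 311 81 rgb [ 82. 100.  88.] c [0.6633 0.0442] size [0.0989 0.03  ] head 5.3
bar_a 0.58 px 626 232 rgb [ 44. 122. 118.] c [ 0.5283 -0.5102] size [0.1095 0.0719] head 11.5
bar_a 0.22 px 585 194 rgb [ 92. 115.  99.] c [ 0.5793 -0.356 ] size [0.0902 0.0426] head 11.3
t 56.12 tcp [0.5547 0.0203 0.1959] x [ 0.996  0.09  -0.001] z [-0.001  0.    -1.   ] F [-0.7  0.   0.3] w 0.0512 ff 0.0 q [-0.1  -0.11  1.78 -0.    1.48  1.38]
tray 0.61 px 114 197 rgb [157. 152. 156.] c [0.4955 0.335 ] size [0.241  0.2592] head -87.0
{'point': [0.4504, -0.0264, 0.1033], 'p': 0.62}
```

```bash
python3 -m inch '[[0.0316,-0.0034,0,0,0,0,0.5],[0.0316,-0.0034,0,0,0,0,0.5],[0.0317,-0.0034,0,0,0,0,0.5],[0.0317,-0.0034,0,0,0,0,0.5],[0,0,0,0,0,0,0.5],[0,0,0,0,0,0,0.5]]'; python3 -c "
from h import *; st()"; python3 -m inch '[[0,0,0.035,0,0,0,0.5],[0,0,0.035,0,0,0,0.5],[0,0,0.035,0,0,0,0.5],[0,0,0.035,0,0,0,0.5],[0,0,0.03,0,0,0,0.5],[0,0,0.015,0,0,0,0.5],[0,0,0,0,0,0,0.5],[0,0,0,0,0,0,0.5]]'
```

```text
time: 56.77
tool_pos: [0.6804, 0.0452, 0.1958]
eef_rot: [-3.138, -0.142, 0.002]
force: [-0.3, 0.6, -0.1]
width: 0.0427
finger_force: 0.0
t 56.77 tcp [0.6804 0.0452 0.1958] x [ 0.996  0.09  -0.001] z [-0.001 -0.    -1.   ] F [-0.3  0.6 -0.1] w 0.0427 ff 0.0 q [-0.04  0.19  1.47 -0.    1.48  1.44]
time: 57.43
tool_pos: [0.6798, 0.0451, 0.0123]
eef_rot: [3.138, 0.141, -0.0]
force: [0.4, -0.0, 1.4]
width: 0.043
finger_force: 0.0
```

Now I'll grip and lift bar B out.

```bash
python3 -m inch '[[0,0,0.008,0,0,0,0.5],[0,0,0.007,0,0,0,0.5],[0,0,0,0,0,0,0.5],[0,0,0,0,0,0,0],[0,0,0,0,0,0,0],[0,0,0,0,0,0,0],[0,0,0,0,0,0,0],[0,0,0,0,0,0,0]]' 80; python3 -m inch '[[0,0,-0.01,0,0,0,0],[0,0,-0.02,0,0,0,0],[0,0,-0.035,0,0,0,0],[0,0,-0.035,0,0,0,0],[0,0,-0.035,0,0,0,0],[0,0,-0.035,0,0,0,0],[0,0,-0.02,0,0,0,0],[0,0,0,0,0,0,0]]'
```

```text
time: 58.1
tool_pos: [0.681, 0.0453, -0.0025]
eef_rot: [3.138, 0.141, 0.002]
force: [0.1, -0.3, 3.8]
width: 0.0279
finger_force: 81.7
time: 58.77
tool_pos: [0.6834, 0.0452, 0.1941]
eef_rot: [3.137, 0.141, 0.017]
force: [0.5, -0.6, -0.9]
width: 0.028
finger_force: 81.3
```

```bash
python3 -m inch '[[-0.0119,-0.0287,0,0,0,0,0],[-0.0119,-0.0287,0,0,0,0,0],[-0.0119,-0.0287,0,0,0,0,0],[-0.0119,-0.0287,0,0,0,0,0],[-0.0119,-0.0287,0,0,0,0,0],[-0.0119,-0.0287,0,0,0,0,0],[-0.0119,-0.0287,0,0,0,0,0],[-0.0119,-0.0287,0,0,0,0,0],[-0.0119,-0.0287,0,0,0,0,0],[-0.0119,-0.0287,0,0,0,0,0],[-0.0119,-0.0287,0,0,0,0,0],[-0.0119,-0.0287,0,0,0,0,0]]'; python3 -m inch '[[0,0,0.035,0,0,0,0],[0,0,0.035,0,0,0,0],[0,0,0.035,0,0,0,0],[0,0,0.035,0,0,0,0],[0,0,0.03,0,0,0,0],[0,0,0.015,0,0,0,0],[0,0,0,0,0,0,0],[0,0,0,0,0,0,0]]';python3 -m inch '[[0,0,0.005,0,0,0,0],[0,0,0.005,0,0,0,0],[0,0,0.004,0,0,0,0],[0,0,0,0,0,0,0],[0,0,0,0,0,0,0]]'
```

```text
time: 59.77
tool_pos: [0.5048, 0.3759, 0.1834]
eef_rot: [3.136, 0.141, -0.006]
force: [-0.0, 1.1, -2.1]
width: 0.0279
finger_force: 81.2
time: 60.43
tool_pos: [0.506, 0.3748, 0.0001]
eef_rot: [3.137, 0.141, -0.004]
force: [0.5, 0.2, -0.9]
width: 0.028
finger_force: 81.1
time: 60.85
tool_pos: [0.5073, 0.3756, -0.0121]
eef_rot: [-3.138, -0.141, -0.001]
force: [0.4, 0.0, -1.9]
width: 0.0279
finger_force: 81.2
```

```bash
python3 -m inch '[[0,0,0.001,0,0,0,0],[0,0,0.001,0,0,0,0],[0,0,0,0,0,0,0]]'; python3 -m inch '[[0,0,0,0,0,0,0.5],[0,0,0,0,0,0,0.5],[0,0,0,0,0,0,0.5],[0,0,0,0,0,0,0.5],[0,0,0,0,0,0,0.5],[0,0,-0.02,0,0,0,0.5],[0,0,-0.04,0,0,0,0.5],[0,0,-0.04,0,0,0,0.5],[0,0,-0.04,0,0,0,0.5],[0,0,-0.04,0,0,0,0.5],[0,0,-0.03,0,0,0,0.5]]'; python3 -m inch '[[0.0118,0.0384,0,0,0,0,0.5],[0.0118,0.0384,0,0,0,0,0.5],[0.0118,0.0384,0,0,0,0,0.5],[0.0118,0.0384,0,0,0,0,0.5],[0.0118,0.0384,0,0,0,0,0.5],[0.0118,0.0384,0,0,0,0,0.5],[0.0118,0.0384,0,0,0,0,0.5],[0.0118,0.0384,0,0,0,0,0.5],[0.0118,0.0384,0,0,0,0,0.5],[0.0118,0.0384,0,0,0,0,0.5],[0.0118,0.0384,0,0,0,0,0.5],[0.0118,0.0384,0,0,0,0,0.5]]'; python3 -m inch '[[0,0,0,0,0,0,0.5],[0,0,0,0,0,0,0.5]]';python3 - <<'E'
from h import *
masks('wrist','bar_a',.045,5); 
E
```

```text
time: 61.1
tool_pos: [0.5075, 0.3757, -0.0126]
eef_rot: [-3.138, -0.142, -0.001]
force: [-3.3, -1.6, 6.1]
width: 0.0278
finger_force: 82.2
time: 62.02
tool_pos: [0.5079, 0.376, 0.1998]
eef_rot: [-3.136, -0.141, -0.006]
force: [0.9, 1.4, 0.6]
width: 0.0426
finger_force: 0.0
time: 63.02
tool_pos: [0.6899, -0.0727, 0.1954]
eef_rot: [-3.138, -0.141, -0.0]
force: [0.9, 0.3, -1.1]
width: 0.0428
finger_force: 0.0
time: 63.18
tool_pos: [0.6897, -0.0728, 0.1948]
eef_rot: [-3.138, -0.136, 0.001]
force: [-0.7, 0.5, -0.7]
width: 0.0427
finger_force: 0.0
t 63.18 tcp [ 0.6897 -0.0728  0.1948] x [ 0.996  0.087 -0.001] z [-0.001  0.    -1.   ] F [-0.7  0.5 -0.7] w 0.0427 ff 0.0 q [-0.21  0.21  1.44  0.    1.48  1.27]
bar_a 0.89 px 578 297 rgb [ 38. 118. 114.] c [ 0.5393 -0.5173] size [0.1148 0.0582] head 10.3
bar_a 0.83 px 61 274 rgb [62. 77. 67.] c [0.5064 0.3448] size [0.1104 0.0641] head 4.7
bar_a 0.68 px 270 197 rgb [162. 166. 162.] c [0.589  0.0006] size [0.2108 0.3693] head -5.7
bar_a 0.66 px 322 193 rgb [73. 90. 79.] c [ 0.6773 -0.072 ] size [0.101  0.0306] head 5.7
bar_a 0.25 px 83 263 rgb [136. 132. 135.] c [0.5173 0.3032] size [0.2318 0.2479] head -86.2
```

```bash
python3 -m inch '[[0,-0.0015,0.035,0,0,0,0.5],[0,0,0.035,0,0,0,0.5],[0,0,0.035,0,0,0,0.5],[0,0,0.035,0,0,0,0.5],[0,0,0.03,0,0,0,0.5],[0,0,0.015,0,0,0,0.5],[0,0,0,0,0,0,0.5],[0,0,0,0,0,0,0.5]]'; python3 -m inch '[[0,0,0.006,0,0,0,0.5],[0,0,0.006,0,0,0,0.5],[0,0,0,0,0,0,0.5],[0,0,0,0,0,0,0],[0,0,0,0,0,0,0],[0,0,0,0,0,0,0],[0,0,0,0,0,0,0],[0,0,0,0,0,0,0]]' 80; python3 -m inch '[[0,0,-0.01,0,0,0,0],[0,0,-0.02,0,0,0,0],[0,0,-0.035,0,0,0,0],[0,0,-0.035,0,0,0,0],[0,0,-0.035,0,0,0,0],[0,0,-0.035,0,0,0,0],[0,0,-0.025,0,0,0,0],[0,0,0,0,0,0,0]]'
```

```text
time: 63.95
tool_pos: [0.6892, -0.0682, 0.0106]
eef_rot: [-3.138, -0.143, 0.001]
force: [-0.1, 1.0, 0.3]
width: 0.0425
finger_force: 0.0
time: 64.62
tool_pos: [0.6902, -0.0696, -0.0001]
eef_rot: [3.138, 0.141, 0.003]
force: [-0.3, 0.3, 5.5]
width: 0.028
finger_force: 81.6
time: 65.28
tool_pos: [0.6927, -0.0698, 0.2018]
eef_rot: [3.136, 0.141, 0.018]
force: [1.0, -0.5, -0.8]
width: 0.0281
finger_force: 80.8
```

```bash
python3 -m inch '[[0,-0.034,0,0,0,0,0],[0,-0.034,0,0,0,0,0],[0,-0.034,0,0,0,0,0],[0,-0.034,0,0,0,0,0],[0,-0.034,0,0,0,0,0],[0,-0.034,0,0,0,0,0],[-0.0253,-0.0285,0,0,0,0,0],[-0.0253,-0.0285,0,0,0,0,0],[-0.0253,-0.0285,0,0,0,0,0],[-0.0253,-0.0285,0,0,0,0,0],[-0.0253,-0.0285,0,0,0,0,0],[-0.0253,-0.0285,0,0,0,0,0]]'; python3 -m inch '[[0,0,0.035,0,0,0,0],[0,0,0.035,0,0,0,0],[0,0,0.035,0,0,0,0],[0,0,0.035,0,0,0,0],[0,0,0.03,0,0,0,0],[0,0,0.015,0,0,0,0],[0,0,0,0,0,0,0],[0,0,0,0,0,0,0]]';python3 -m inch '[[0,0,0.005,0,0,0,0],[0,0,0.003,0,0,0,0],[0,0,0.002,0,0,0,0],[0,0,0,0,0,0,0],[0,0,0,0,0,0,0]]'
```

```text
time: 66.28
tool_pos: [0.5017, 0.2911, 0.1908]
eef_rot: [3.137, 0.141, -0.006]
force: [-0.2, -0.5, -2.9]
width: 0.028
finger_force: 80.7
time: 66.95
tool_pos: [0.5024, 0.2897, 0.006]
eef_rot: [3.137, 0.141, -0.007]
force: [0.5, 0.1, -1.9]
width: 0.0279
finger_force: 80.6
time: 67.37
tool_pos: [0.5049, 0.2907, -0.0008]
eef_rot: [-3.138, -0.141, -0.002]
force: [0.4, 0.0, -2.0]
width: 0.0277
finger_force: 80.7
```

```bash
python3 -m inch '[[0,0,0.003,0,0,0,0],[0,0,0.003,0,0,0,0],[0,0,0.002,0,0,0,0],[0,0,0,0,0,0,0],[0,0,0,0,0,0,0]]'; python3 -m inch '[[0,0,0.001,0,0,0,0],[0,0,0.001,0,0,0,0],[0,0,0,0,0,0,0],[0,0,0,0,0,0,0]]'
```

```text
time: 67.78
tool_pos: [0.5043, 0.2905, -0.0097]
eef_rot: [3.138, 0.141, -0.001]
force: [-0.4, -0.3, -3.8]
width: 0.0276
finger_force: 80.7
time: 68.12
tool_pos: [0.5046, 0.2906, -0.0102]
eef_rot: [3.138, 0.142, -0.001]
force: [-4.5, -1.8, 5.7]
width: 0.0277
finger_force: 81.7
```

Contact with the tray floor. I'll release, rise and check everything.

```bash
python3 -m inch '[[0,0,0,0,0,0,0.5],[0,0,0,0,0,0,0.5],[0,0,0,0,0,0,0.5],[0,0,0,0,0,0,0.5],[0,0,0,0,0,0,0.5],[0,0,-0.02,0,0,0,0.5],[0,0,-0.04,0,0,0,0.5],[0,0,-0.04,0,0,0,0.5],[0,0,-0.04,0,0,0,0.5],[0,0,-0.04,0,0,0,1],[0,0,-0.04,0,0,0,1]]'; python3 -m inch '[[-0.03,0,-0.02,0,0,0,1],[-0.03,0,-0.02,0,0,0,1],[-0.03,0,-0.02,0,0,0,1],[0,0,0,0,0,0,1],[0,0,0,0,0,0,1]]' >/dev/null; python3 - <<'E'
from h import *
masks('wrist','bar_a',.035,4); masks('wrist','tray',.02,1); masks('wrist','handle_grip',.105,1)
r.get_image('scene')
for c in ('wrist','scene'):
  for q in ['handle_grip','carved_skull','stone_ring','slab','short_block','rough_stone','bar_a']:
    for d in r.spot_in(c,q)[:4 if q=='bar_a' else 1]: print(c,q,round(d['p'],2),np.round(d['point'],3))
E
```

```text
time: 69.03
tool_pos: [0.5042, 0.2904, 0.2105]
eef_rot: [-3.138, -0.141, -0.0]
force: [1.1, 0.5, -0.0]
width: 0.0656
finger_force: 0.0
t 69.45 tcp [0.4149 0.283  0.2707] x [0.996 0.091 0.005] z [ 0.004  0.002 -1.   ] F [-0.1 -0.1 -0.2] w 0.0852 ff 0.0 q [ 0.45 -0.28  1.8  -0.    1.62  1.93]
bar_a 0.96 px 262 110 rgb [ 99. 119. 105.] c [0.4912 0.3723] size [0.1006 0.0353] head 5.0
bar_a 0.8 px 604 283 rgb [85. 53. 33.] c [ 0.2444 -0.3656] size [0.051  0.1352] head -80.9
bar_a 0.64 px 324 115 rgb [ 94. 113. 100.] c [0.4908 0.2895] size [0.098  0.0295] head 7.0
t 69.55 tcp [0.4149 0.2823 0.2676] x [ 0.996  0.09  -0.001] z [-0.001 -0.001 -1.   ] F [-0.1  0.6 -0.2] w 0.0859 ff 0.0 q [ 0.45 -0.28  1.8  -0.    1.62  1.93]
tray 0.8 px 289 108 rgb [137. 133. 136.] c [0.495  0.3399] size [0.2425 0.2468] head -86.9
t 69.65 tcp [0.4149 0.2821 0.2666] x [ 0.996  0.089 -0.003] z [-0.003 -0.001 -1.   ] F [-0.7 -0.2 -0. ] w 0.0854 ff 0.0 q [ 0.45 -0.28  1.8  -0.    1.62  1.93]
wrist handle_grip 0.57 [ 0.453 -0.025  0.104]
wrist stone_ring 0.77 [ 0.729 -0.23   0.02 ]
wrist slab 0.38 [ 0.452 -0.021  0.102]
wrist short_block 0.93 [ 0.566 -0.307  0.038]
wrist rough_stone 0.97 [ 0.443 -0.316  0.034]
wrist bar_a 0.78 [0.496 0.291 0.036]
wrist bar_a 0.75 [ 0.238 -0.379  0.024]
wrist bar_a 0.66 [0.492 0.373 0.035]
scene handle_grip 0.82 [ 0.448 -0.023  0.101]
scene carved_skull 0.63 [0.763 0.272 0.089]
scene stone_ring 0.72 [ 0.732 -0.232  0.026]
scene slab 0.62 [ 0.579 -0.388  0.023]
scene short_block 0.47 [ 0.568 -0.308  0.034]
scene rough_stone 0.62 [ 0.451 -0.328  0.035]
scene bar_a 0.91 [0.5   0.296 0.033]
scene bar_a 0.86 [0.501 0.378 0.037]
scene bar_a 0.74 [ 0.627 -0.008  0.026]
scene bar_a 0.59 [ 0.523 -0.549  0.025]
```

Both bars lie flat in the tray, the clamp is open, and the bystanders are where they were.

```bash
python3 -c "
from bench import r; print(r.finish_job())"
```

```text
the job is handed in; nothing more can be done
None
```

I handed the job in at about 70 s of the 208 s: both jade bars (only two were there) were clamped in channels 1 and 3 for over 3 s and now lie flat and apart on the tray floor, with the clamp back at its open stop and the skull, ring and other stones in place on a last camera check.

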